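# Level scoop of polishing balls

### The job

Take the scoop from its board, dig one heaped scoop of balls (more than one layer) out of the hopper bin, and slide it level over the bin's sill beneath the strike blade, out of the bin, so that just one layer of four balls is left and the surplus drops back into the bin. Tip those four into the round tub, then stand the scoop upright on its board again and let go. Spill no ball on the table and leave the other things where they are.

Things in the scene. Friction and masses are not known exactly. Their poses are not given: they have to be found in the camera images.
- scoop: Hand scoop, 160 g, steel bowl, wooden handle (mm). Origin: underside of the bowl below the pocket's centre; +x to the mouth, +z up. Stands on its flat floor (2.5 thick, x -24 to 16). Inside: x -22 to 16, y -24.5 to 24.5; back and side walls 2.5 thick, 54 wide outside, tops z 15.5 (back) and 12.5 (sides); a fin 2 thick, 9 high at y = 0 parts two lanes. In front a ramp rises 32 degrees from x 16.5 to the lip at x 37.3, z 15.5.
- scoop_grip (a point): Where to pinch the handle, scoop frame x -53.6, y 0, z 89 mm. The handle is a straight bar 16 wide (flat sides face +y and -y), 20 deep (lowest 45: steel neck 12 deep), in the plane y = 0; it starts on the back wall at x -24.5, z 9 and leans back (to -x) 20 degrees from vertical for 125 mm; this point is 85 along it.
- scoop_lip (a point): Middle of the scoop's front lip (scoop frame x 37.3, y 0, z 15.5 mm); the ramp behind it is 1.6 thick.
- scoop_pocket (a point): Middle of the pocket (scoop frame 0, 0, 16 mm). One layer is two by two balls, centres within 24 of this point, tops 24.5 above the scoop's underside. Surplus balls lie on them or on the ramp and rim, centres within 40 of this point, tops at 33 to 45.
- bin: Aluminium hopper bin, fixed, 210 (x) by 170 (y), walls 72 high, 5 thick (mm). Origin: centre of its underside; +x is its far end. Along y = 0 runs a channel 62 wide, sides upright to z 43; outside it flanks rise at 28 degrees to the side walls and roll balls back. The +y wall carries a flat sill (inner edge bevelled), top z 75, y 74 to 96, x -55 to 75.
- channel_end (a point): Lowest point of the channel: the foot of its inclined far end, bin frame x 58, y 0, z 13.7 mm. From here a flat plate as wide as the channel leans away, 35 degrees from vertical, up to x 100, z 74. The channel's floor slopes down 5 degrees to this point from x -100 (z 28 there, z 19 at x 0), so balls gather here; the scoop's lip can follow floor and incline.
- strike_edge (a point): Middle of the fixed strike blade's lower edge, bin frame x 15, y 76.5, z 104 mm. Steel strip 3 thick, 22 high, along bin x from -18 to 52, 29 above the sill. Held only at +x by a post (x 52 to 68, y 75 to 97, 130 high); the handle passes its free -x end when the scoop's origin is at bin x 0. A scoop slid on the sill towards bin +y passes with 4.5 clear over one layer; a higher ball is held back and drops into the bin.
- tub: Open round white tub, fixed, 60 mm high, outside radius 62 at the foot and 70 at the rim, wall 4, floor 5. Origin: centre of its underside.
- board: Plywood board 170 x 120 x 8 mm fixed to the table; the scoop stands on it at the start. Origin: centre of its underside, top 8 above; x along its length.
- jar: Bystander: closed jar, radius 24, 75 mm high; origin under its centre.
- cup: Bystander: small white cup, radius 30, 62 mm high; origin under its centre.
- spatula: Bystander: spatula lying flat, 190 mm long along its x; origin at the underside of its middle.
- brush: Bystander: brush lying flat, 170 mm long along its x; origin at the underside of its middle.
- tape: Bystander: roll of tape lying flat, radius 36, 25 mm high; origin under its centre.
- ball0: White ceramic polishing ball, diameter 22 mm, 12 g, all eight alike; origin at its centre. At the start all eight lie in the bin's channel, side by side in one layer against its inclined +x end.
- ball1: White ceramic polishing ball, diameter 22 mm, 12 g, all eight alike; origin at its centre.
- ball2: White ceramic polishing ball, diameter 22 mm, 12 g, all eight alike; origin at its centre.
- ball3: White ceramic polishing ball, diameter 22 mm, 12 g, all eight alike; origin at its centre.
- ball4: White ceramic polishing ball, diameter 22 mm, 12 g, all eight alike; origin at its centre.
- ball5: White ceramic polishing ball, diameter 22 mm, 12 g, all eight alike; origin at its centre.
- ball6: White ceramic polishing ball, diameter 22 mm, 12 g, all eight alike; origin at its centre.
- ball7: White ceramic polishing ball, diameter 22 mm, 12 g, all eight alike; origin at its centre.
Things that resemble listed ones, but are neither listed nor needed, are in the scene too. Leave any green or red look-alike of the scoop alone.

How it is judged:
On the way, in this order (a step that is already met when the one before it is completed fails the run):
1. the scoop is lifted roughly level out of the channel, heaped with at least five balls (z of scoop in the frame of bin between 0.06 and 0.3 m and y of scoop in the frame of bin between -0.05 and 0.05 m and angle between scoop's own z axis and vertical below 0.4 rad and (((distance between ball0 and scoop_pocket below 0.04 m or distance between ball1 and scoop_pocket below 0.04 m or distance between ball2 and scoop_pocket below 0.04 m or distance between ball3 and scoop_pocket below 0.04 m) and distance between each of ball4, ball5, ball6, ball7 and scoop_pocket below 0.04 m) or ((distance between each of ball0, ball1 and scoop_pocket below 0.04 m or distance between each of ball0, ball2 and scoop_pocket below 0.04 m or distance between each of ball0, ball3 and scoop_pocket below 0.04 m or distance between each of ball1, ball2 and scoop_pocket below 0.04 m or distance between each of ball1, ball3 and scoop_pocket below 0.04 m or distance between each of ball2, ball3 and scoop_pocket below 0.04 m) and (distance between each of ball4, ball5, ball6 and scoop_pocket below 0.04 m or distance between each of ball4, ball5, ball7 and scoop_pocket below 0.04 m or distance between each of ball4, ball6, ball7 and scoop_pocket below 0.04 m or distance between each of ball5, ball6, ball7 and scoop_pocket below 0.04 m)) or ((distance between each of ball0, ball1, ball2 and scoop_pocket below 0.04 m or distance between each of ball0, ball1, ball3 and scoop_pocket below 0.04 m or distance between each of ball0, ball2, ball3 and scoop_pocket below 0.04 m or distance between each of ball1, ball2, ball3 and scoop_pocket below 0.04 m) and (distance between each of ball4, ball5 and scoop_pocket below 0.04 m or distance between each of ball4, ball6 and scoop_pocket below 0.04 m or distance between each of ball4, ball7 and scoop_pocket below 0.04 m or distance between each of ball5, ball6 and scoop_pocket below 0.04 m or distance between each of ball5, ball7 and scoop_pocket below 0.04 m or distance between each of ball6, ball7 and scoop_pocket below 0.04 m)) or (distance between each of ball0, ball1, ball2, ball3 and scoop_pocket below 0.04 m and (distance between ball4 and scoop_pocket below 0.04 m or distance between ball5 and scoop_pocket below 0.04 m or distance between ball6 and scoop_pocket below 0.04 m or distance between ball7 and scoop_pocket below 0.04 m)))), for 0.2 s.
2. the scoop passes level below the strike blade, its underside no more than 8 mm above the sill (y of scoop in the frame of bin between 0.06 and 0.093 m and x of scoop in the frame of bin between -0.015 and 0.025 m and z of scoop in the frame of bin between 0.07 and 0.083 m and angle between scoop's own z axis and vertical below 0.2 rad).
3. the scoop is out beyond the blade with exactly four balls in it (y of scoop in the frame of bin between 0.106 and 0.4 m and ((distance between each of ball0, ball1, ball2, ball3 and scoop_pocket above 0.024 m and distance between each of ball4, ball5, ball6, ball7 and scoop_pocket below 0.024 m) or (((distance between ball0 and scoop_pocket below 0.024 m and distance between each of ball1, ball2, ball3 and scoop_pocket above 0.024 m) or (distance between each of ball0, ball2, ball3 and scoop_pocket above 0.024 m and distance between ball1 and scoop_pocket below 0.024 m) or (distance between each of ball0, ball1, ball3 and scoop_pocket above 0.024 m and distance between ball2 and scoop_pocket below 0.024 m) or (distance between each of ball0, ball1, ball2 and scoop_pocket above 0.024 m and distance between ball3 and scoop_pocket below 0.024 m)) and ((distance between each of ball4, ball5, ball6 and scoop_pocket below 0.024 m and distance between ball7 and scoop_pocket above 0.024 m) or (distance between each of ball4, ball5, ball7 and scoop_pocket below 0.024 m and distance between ball6 and scoop_pocket above 0.024 m) or (distance between each of ball4, ball6, ball7 and scoop_pocket below 0.024 m and distance between ball5 and scoop_pocket above 0.024 m) or (distance between ball4 and scoop_pocket above 0.024 m and distance between each of ball5, ball6, ball7 and scoop_pocket below 0.024 m))) or (((distance between each of ball0, ball1 and scoop_pocket below 0.024 m and distance between each of ball2, ball3 and scoop_pocket above 0.024 m) or (distance between each of ball0, ball2 and scoop_pocket below 0.024 m and distance between each of ball1, ball3 and scoop_pocket above 0.024 m) or (distance between each of ball0, ball3 and scoop_pocket below 0.024 m and distance between each of ball1, ball2 and scoop_pocket above 0.024 m) or (distance between each of ball0, ball3 and scoop_pocket above 0.024 m and distance between each of ball1, ball2 and scoop_pocket below 0.024 m) or (distance between each of ball0, ball2 and scoop_pocket above 0.024 m and distance between each of ball1, ball3 and scoop_pocket below 0.024 m) or (distance between each of ball0, ball1 and scoop_pocket above 0.024 m and distance between each of ball2, ball3 and scoop_pocket below 0.024 m)) and ((distance between each of ball4, ball5 and scoop_pocket below 0.024 m and distance between each of ball6, ball7 and scoop_pocket above 0.024 m) or (distance between each of ball4, ball6 and scoop_pocket below 0.024 m and distance between each of ball5, ball7 and scoop_pocket above 0.024 m) or (distance between each of ball4, ball7 and scoop_pocket below 0.024 m and distance between each of ball5, ball6 and scoop_pocket above 0.024 m) or (distance between each of ball4, ball7 and scoop_pocket above 0.024 m and distance between each of ball5, ball6 and scoop_pocket below 0.024 m) or (distance between each of ball4, ball6 and scoop_pocket above 0.024 m and distance between each of ball5, ball7 and scoop_pocket below 0.024 m) or (distance between each of ball4, ball5 and scoop_pocket above 0.024 m and distance between each of ball6, ball7 and scoop_pocket below 0.024 m))) or (((distance between each of ball0, ball1, ball2 and scoop_pocket below 0.024 m and distance between ball3 and scoop_pocket above 0.024 m) or (distance between each of ball0, ball1, ball3 and scoop_pocket below 0.024 m and distance between ball2 and scoop_pocket above 0.024 m) or (distance between each of ball0, ball2, ball3 and scoop_pocket below 0.024 m and distance between ball1 and scoop_pocket above 0.024 m) or (distance between ball0 and scoop_pocket above 0.024 m and distance between each of ball1, ball2, ball3 and scoop_pocket below 0.024 m)) and ((distance between ball4 and scoop_pocket below 0.024 m and distance between each of ball5, ball6, ball7 and scoop_pocket above 0.024 m) or (distance between each of ball4, ball6, ball7 and scoop_pocket above 0.024 m and distance between ball5 and scoop_pocket below 0.024 m) or (distance between each of ball4, ball5, ball7 and scoop_pocket above 0.024 m and distance between ball6 and scoop_pocket below 0.024 m) or (distance between each of ball4, ball5, ball6 and scoop_pocket above 0.024 m and distance between ball7 and scoop_pocket below 0.024 m))) or (distance between each of ball0, ball1, ball2, ball3 and scoop_pocket below 0.024 m and distance between each of ball4, ball5, ball6, ball7 and scoop_pocket above 0.024 m)) and angle between scoop's own z axis and vertical below 0.2 rad), for 0.1 s.
4. exactly four balls are in the tub, the other four in the bin (((horizontal distance between each of ball0, ball1, ball2, ball3 and tub above 0.064 m and horizontal distance between each of ball4, ball5, ball6, ball7 and tub below 0.064 m) or (((horizontal distance between ball0 and tub below 0.064 m and horizontal distance between each of ball1, ball2, ball3 and tub above 0.064 m) or (horizontal distance between each of ball0, ball2, ball3 and tub above 0.064 m and horizontal distance between ball1 and tub below 0.064 m) or (horizontal distance between each of ball0, ball1, ball3 and tub above 0.064 m and horizontal distance between ball2 and tub below 0.064 m) or (horizontal distance between each of ball0, ball1, ball2 and tub above 0.064 m and horizontal distance between ball3 and tub below 0.064 m)) and ((horizontal distance between each of ball4, ball5, ball6 and tub below 0.064 m and horizontal distance between ball7 and tub above 0.064 m) or (horizontal distance between each of ball4, ball5, ball7 and tub below 0.064 m and horizontal distance between ball6 and tub above 0.064 m) or (horizontal distance between each of ball4, ball6, ball7 and tub below 0.064 m and horizontal distance between ball5 and tub above 0.064 m) or (horizontal distance between ball4 and tub above 0.064 m and horizontal distance between each of ball5, ball6, ball7 and tub below 0.064 m))) or (((horizontal distance between each of ball0, ball1 and tub below 0.064 m and horizontal distance between each of ball2, ball3 and tub above 0.064 m) or (horizontal distance between each of ball0, ball2 and tub below 0.064 m and horizontal distance between each of ball1, ball3 and tub above 0.064 m) or (horizontal distance between each of ball0, ball3 and tub below 0.064 m and horizontal distance between each of ball1, ball2 and tub above 0.064 m) or (horizontal distance between each of ball0, ball3 and tub above 0.064 m and horizontal distance between each of ball1, ball2 and tub below 0.064 m) or (horizontal distance between each of ball0, ball2 and tub above 0.064 m and horizontal distance between each of ball1, ball3 and tub below 0.064 m) or (horizontal distance between each of ball0, ball1 and tub above 0.064 m and horizontal distance between each of ball2, ball3 and tub below 0.064 m)) and ((horizontal distance between each of ball4, ball5 and tub below 0.064 m and horizontal distance between each of ball6, ball7 and tub above 0.064 m) or (horizontal distance between each of ball4, ball6 and tub below 0.064 m and horizontal distance between each of ball5, ball7 and tub above 0.064 m) or (horizontal distance between each of ball4, ball7 and tub below 0.064 m and horizontal distance between each of ball5, ball6 and tub above 0.064 m) or (horizontal distance between each of ball4, ball7 and tub above 0.064 m and horizontal distance between each of ball5, ball6 and tub below 0.064 m) or (horizontal distance between each of ball4, ball6 and tub above 0.064 m and horizontal distance between each of ball5, ball7 and tub below 0.064 m) or (horizontal distance between each of ball4, ball5 and tub above 0.064 m and horizontal distance between each of ball6, ball7 and tub below 0.064 m))) or (((horizontal distance between each of ball0, ball1, ball2 and tub below 0.064 m and horizontal distance between ball3 and tub above 0.064 m) or (horizontal distance between each of ball0, ball1, ball3 and tub below 0.064 m and horizontal distance between ball2 and tub above 0.064 m) or (horizontal distance between each of ball0, ball2, ball3 and tub below 0.064 m and horizontal distance between ball1 and tub above 0.064 m) or (horizontal distance between ball0 and tub above 0.064 m and horizontal distance between each of ball1, ball2, ball3 and tub below 0.064 m)) and ((horizontal distance between ball4 and tub below 0.064 m and horizontal distance between each of ball5, ball6, ball7 and tub above 0.064 m) or (horizontal distance between each of ball4, ball6, ball7 and tub above 0.064 m and horizontal distance between ball5 and tub below 0.064 m) or (horizontal distance between each of ball4, ball5, ball7 and tub above 0.064 m and horizontal distance between ball6 and tub below 0.064 m) or (horizontal distance between each of ball4, ball5, ball6 and tub above 0.064 m and horizontal distance between ball7 and tub below 0.064 m))) or (horizontal distance between each of ball0, ball1, ball2, ball3 and tub below 0.064 m and horizontal distance between each of ball4, ball5, ball6, ball7 and tub above 0.064 m)) and ((horizontal distance between ball0 and tub below 0.064 m and height (world z) of ball0 below 0.05 m) or (x of ball0 in the frame of bin between -0.1 and 0.1 m and y of ball0 in the frame of bin between -0.08 and 0.08 m and z of ball0 in the frame of bin between 0 and 0.075 m)) and ((horizontal distance between ball1 and tub below 0.064 m and height (world z) of ball1 below 0.05 m) or (x of ball1 in the frame of bin between -0.1 and 0.1 m and y of ball1 in the frame of bin between -0.08 and 0.08 m and z of ball1 in the frame of bin between 0 and 0.075 m)) and ((horizontal distance between ball2 and tub below 0.064 m and height (world z) of ball2 below 0.05 m) or (x of ball2 in the frame of bin between -0.1 and 0.1 m and y of ball2 in the frame of bin between -0.08 and 0.08 m and z of ball2 in the frame of bin between 0 and 0.075 m)) and ((horizontal distance between ball3 and tub below 0.064 m and height (world z) of ball3 below 0.05 m) or (x of ball3 in the frame of bin between -0.1 and 0.1 m and y of ball3 in the frame of bin between -0.08 and 0.08 m and z of ball3 in the frame of bin between 0 and 0.075 m)) and ((horizontal distance between ball4 and tub below 0.064 m and height (world z) of ball4 below 0.05 m) or (x of ball4 in the frame of bin between -0.1 and 0.1 m and y of ball4 in the frame of bin between -0.08 and 0.08 m and z of ball4 in the frame of bin between 0 and 0.075 m)) and ((horizontal distance between ball5 and tub below 0.064 m and height (world z) of ball5 below 0.05 m) or (x of ball5 in the frame of bin between -0.1 and 0.1 m and y of ball5 in the frame of bin between -0.08 and 0.08 m and z of ball5 in the frame of bin between 0 and 0.075 m)) and ((horizontal distance between ball6 and tub below 0.064 m and height (world z) of ball6 below 0.05 m) or (x of ball6 in the frame of bin between -0.1 and 0.1 m and y of ball6 in the frame of bin between -0.08 and 0.08 m and z of ball6 in the frame of bin between 0 and 0.075 m)) and ((horizontal distance between ball7 and tub below 0.064 m and height (world z) of ball7 below 0.05 m) or (x of ball7 in the frame of bin between -0.1 and 0.1 m and y of ball7 in the frame of bin between -0.08 and 0.08 m and z of ball7 in the frame of bin between 0 and 0.075 m))), for 0.2 s.
At the end, for the whole second after the job is handed in: Exactly four balls lie in the tub and the other four in the bin, all at rest; the scoop stands upright (within 0.1 rad) on the board, its origin within 60 mm of the board's centre and its underside within 6 mm of the board's top, released and still (all of step 4 and linear speed of each of ball0, ball1, ball2, ball3, ball4, ball5, ball6, ball7 below 0.05 m/s and linear speed of scoop below 0.02 m/s and horizontal distance between scoop and board below 0.06 m and angle between scoop's own z axis and vertical below 0.1 rad and height (world z) of scoop below 0.014 m); the robot touches nothing.
It fails at once if the jar, cup or tape is pushed more than 40 mm from its place or knocked over (distance of any of jar, cup, tape from where it was at the start of the episode above 0.04 m or angle between any of jar, cup, tape's own z axis and vertical above 0.6 rad).
It fails at once if the spatula or the brush is pushed more than 40 mm from its place (distance of any of spatula, brush from where it was at the start of the episode above 0.04 m).
It fails at once if a ball falls on the table ((height (world z) of ball0 below 0.02 m and not (horizontal distance between ball0 and tub below 0.064 m and height (world z) of ball0 below 0.05 m) and not (x of ball0 in the frame of bin between -0.1 and 0.1 m and y of ball0 in the frame of bin between -0.08 and 0.08 m and z of ball0 in the frame of bin between 0 and 0.075 m)) or (height (world z) of ball1 below 0.02 m and not (horizontal distance between ball1 and tub below 0.064 m and height (world z) of ball1 below 0.05 m) and not (x of ball1 in the frame of bin between -0.1 and 0.1 m and y of ball1 in the frame of bin between -0.08 and 0.08 m and z of ball1 in the frame of bin between 0 and 0.075 m)) or (height (world z) of ball2 below 0.02 m and not (horizontal distance between ball2 and tub below 0.064 m and height (world z) of ball2 below 0.05 m) and not (x of ball2 in the frame of bin between -0.1 and 0.1 m and y of ball2 in the frame of bin between -0.08 and 0.08 m and z of ball2 in the frame of bin between 0 and 0.075 m)) or (height (world z) of ball3 below 0.02 m and not (horizontal distance between ball3 and tub below 0.064 m and height (world z) of ball3 below 0.05 m) and not (x of ball3 in the frame of bin between -0.1 and 0.1 m and y of ball3 in the frame of bin between -0.08 and 0.08 m and z of ball3 in the frame of bin between 0 and 0.075 m)) or (height (world z) of ball4 below 0.02 m and not (horizontal distance between ball4 and tub below 0.064 m and height (world z) of ball4 below 0.05 m) and not (x of ball4 in the frame of bin between -0.1 and 0.1 m and y of ball4 in the frame of bin between -0.08 and 0.08 m and z of ball4 in the frame of bin between 0 and 0.075 m)) or (height (world z) of ball5 below 0.02 m and not (horizontal distance between ball5 and tub below 0.064 m and height (world z) of ball5 below 0.05 m) and not (x of ball5 in the frame of bin between -0.1 and 0.1 m and y of ball5 in the frame of bin between -0.08 and 0.08 m and z of ball5 in the frame of bin between 0 and 0.075 m)) or (height (world z) of ball6 below 0.02 m and not (horizontal distance between ball6 and tub below 0.064 m and height (world z) of ball6 below 0.05 m) and not (x of ball6 in the frame of bin between -0.1 and 0.1 m and y of ball6 in the frame of bin between -0.08 and 0.08 m and z of ball6 in the frame of bin between 0 and 0.075 m)) or (height (world z) of ball7 below 0.02 m and not (horizontal distance between ball7 and tub below 0.064 m and height (world z) of ball7 below 0.05 m) and not (x of ball7 in the frame of bin between -0.1 and 0.1 m and y of ball7 in the frame of bin between -0.08 and 0.08 m and z of ball7 in the frame of bin between 0 and 0.075 m))).
It also fails if it takes over 72 s, if anything falls off the work surface, if the arm or the gripper's body presses on something with over 40 N, if the wrist force passes 120 N, or if a joint passes its speed limit or range.

### The arm

A 7-joint arm with a two-finger parallel gripper is mounted at the origin on the work surface. World frame = base frame: x ahead of the robot, y to its left, z up, the work surface at z = 0. Lengths are in m, angles in rad, forces in N, time in s.
With the tool pointing down it reaches from about 0.425 to 0.825 m from the base axis. Payload 3.6 kg.
Tool frame: the origin (TCP) lies where the fingers leave the gripper's body, on its centre line; the fingertips stand 73 mm ahead of it and the grasp point (between the pads) lies 54 mm ahead of it; x points along the fingers, y is the direction in which the jaws open and shut, and the axes are right-handed (so a half turn about x gives the same grasp; the last joint's range is limited). The gripper opens to 85 mm and grips with 20 to 120 N. Pads are 22 mm wide; open, the fingers measure 114 mm over their backs; the gripper's body (76 mm by 85 mm) begins 54 mm behind the grasp point. The pads swing forward as they close: fully open they stand 13 mm farther back than shut.
Start: joints at [1.29, 0.615, -0.013, 1.423, 0.008, 1.103, -0.04], TCP at [0.164, -0.629, 0.304] pointing down, gripper open.
Joint ranges: [-3.12, 3.12], [-0.3, 2.06], [-1.34, 1.32], [0.26, 2.42], [-1.36, 4.5], [0.01, 1.98], [-2.84, 2.84]. Speed limits (rad/s): [2.79, 2.79, 3.14, 3.14, 3.14, 3.14, 3.14].

### API

Orientations are given as a unit quaternion [x, y, z, w].
In Python, from station import arm, snapshot, camera_info, ticket gives the robot as it stands. Calls block until the motion is done:
- arm.movep(position, orientation): joint-space move of the TCP to a pose.
- arm.line_to(position, velocity=0.15, ori=None): straight line of the TCP; ori=None keeps the orientation; velocity is the mean speed in m/s.
- arm.move_j(angles): joint-space move.
- arm.move_gripper(opening, effort=None): opening from 0.0 (shut) to 1.0 (fully open); effort is the grip in N (None keeps the last); returns when the fingers have stopped.
- arm.pause(seconds).
- arm.ik(position, orientation): joint angles nearest the present ones, or None.
- snapshot(name): name is "scene" or "top" or "wrist"; returns the picture (400x640x3 uint8, blue, green, red); there is no depth.
- camera_info(name): a dict with "fx", "fy", "cx", "cy" (pixels), "R" (3x3) and "t" (3): a world point X has camera coordinates R X + t; the wrist camera has in their place "T_tool_cam" (4x4, takes a point from camera to tool coordinates, whose origin is the TCP and whose axes are the tool frame's). Camera axes: x right, y down, z forward; pixel columns grow to the right and rows downward; lengths in m; the calibration is good to about 2 mm. A picture is of the moment at which its call begins: read the wrist's pose just before it. camera_info takes no time and is no camera call.
A pose or a line that the arm cannot do raises arm.MotionError and nothing moves.
- ticket.finish_job(): hands the job in, once; it reports no verdict.
Readings, each from a call of its own:
- arm.read_time(): time.
- arm.read_joint_positions(): joint angles.
- arm.read_dq(): joint speeds.
- arm.read_effort(): joint torques, N m.
- arm.read_tool_pos(): TCP position.
- arm.read_eef_rot(): TCP orientation.
- arm.read_ft_force(): force on the tool from outside, world axes, zero at the start.
- arm.read_wrist_torque(): the same for the moment, N m.
- arm.read_opening(): opening from 0.0 (shut) to 1.0 (fully open).
Only numpy, scipy, OpenCV 4.12 (cv2) and the standard library are available. Lean on these libraries where they do the work, as an engineer would, in place of code of your own. Each camera call takes 0.05 s, during which the arm holds its last target.

## Working session

There is one attempt and no reset: what is moved stays moved. The work goes in short steps, each a Python script; the robot and the scene stay as the last script left them, time stands still between calls to the robot, and variables do not carry over. Pictures are saved under pics/ and viewed, and the job is handed in when it is done.

```bash
ls; mkdir -p pics
python3 - <<'E'
from station import arm, snapshot, camera_info
import cv2
for n in ["scene","top","wrist"]:
    cv2.imwrite(f"pics/{n}0.png",snapshot(n)); print(n,camera_info(n))
print(arm.read_time(),arm.read_tool_pos(),arm.read_eef_rot())
E
```

```text
pics
scene {'fx': 392.4332216558876, 'fy': 392.4332216558876, 'cx': 317.8272325237407, 'cy': 204.05608782542149, 'R': array([[-0.18516611,  0.98261954, -0.01312792],
       [ 0.83606588,  0.15050078, -0.52758257],
       [-0.51643718, -0.10866622, -0.84940232]]), 't': array([ 0.13549526, -0.34069055,  1.23867309])}
top {'fx': 428.17616327495165, 'fy': 428.17616327495165, 'cx': 319.58817926296047, 'cy': 204.48032430739258, 'R': array([[-0.01107241, -0.99993772,  0.00139925],
       [-0.98786538,  0.01072191, -0.15494203],
       [ 0.15491738, -0.00309785, -0.98792257]]), 't': array([-0.04899205,  0.48984041,  1.16268166])}
wrist {'fx': 301.5463240993381, 'fy': 301.5463240993381, 'cx': 315.6972631491984, 'cy': 198.52981136735056, 'T_tool_cam': array([[ 7.65257698e-04, -2.72001062e-01,  9.62296647e-01,
        -6.97493806e-02],
       [ 9.99999707e-01,  1.99936783e-04, -7.38726939e-04,
         1.22657331e-03],
       [ 8.53601670e-06,  9.62296930e-01,  2.72001136e-01,
        -6.95253045e-02],
       [ 0.00000000e+00,  0.00000000e+00,  0.00000000e+00,
         1.00000000e+00]])}
0.15 [ 0.1637388  -0.62857463  0.30300097] [-0.70127847 -0.09055976  0.7014682  -0.08916166]
```

View pics/top0.png

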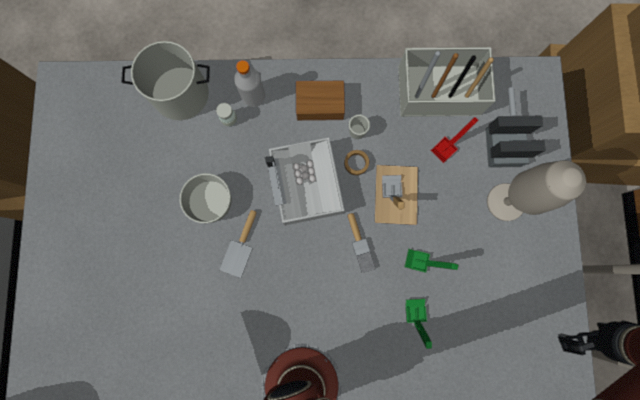

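View pics/scene0.png

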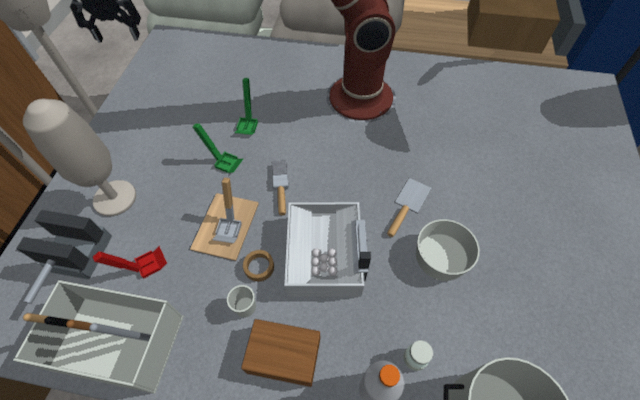

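View pics/wrist0.png

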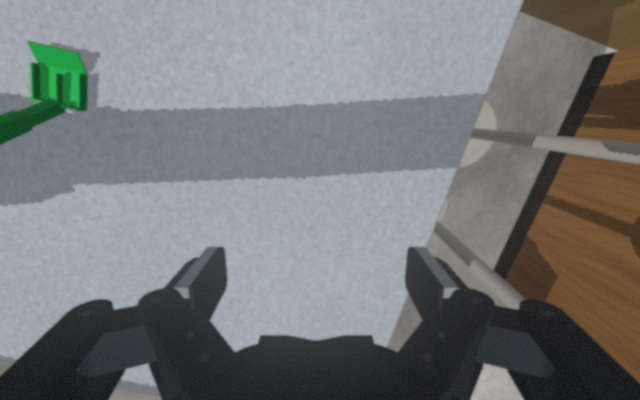

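The scoop with the steel bowl and wooden handle stands on the board at top (393,187), scene (229,230). The green ones, top (417,260) and (417,310), and the red one, (446,149), are look-alikes. I'll confirm in crops.

Run:
```python
import cv2
t=cv2.imread("pics/top0.png"); s=cv2.imread("pics/scene0.png")
def crop(im,x0,y0,x1,y1,k,n):
    c=cv2.resize(im[y0:y1,x0:x1],None,fx=k,fy=k,interpolation=cv2.INTER_CUBIC)
    for x in range(x0,x1,10):
        cv2.line(c,((x-x0)*k,0),((x-x0)*k,4 if x%50 else 14),(0,0,255),1)
        if x%20==0: cv2.putText(c,str(x),((x-x0)*k,24),0,.35,(0,0,255),1)
    for y in range(y0,y1,10):
        cv2.line(c,(0,(y-y0)*k),(4 if y%50 else 14,(y-y0)*k),(0,0,255),1)
        if y%20==0: cv2.putText(c,str(y),(6,(y-y0)*k+4),0,.35,(0,0,255),1)
    cv2.imwrite(f"pics/{n}.png",c)
crop(t,260,130,350,230,6,"c_topbin")
crop(t,360,155,450,235,8,"c_topboard")
crop(s,275,190,385,300,5,"c_scbin")
crop(s,185,170,275,265,6,"c_scboard")
crop(t,170,160,250,230,7,"c_toptub")
crop(s,400,205,500,290,6,"c_sctub")
```

```text
(no output)
```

View pics/c_topbin.png

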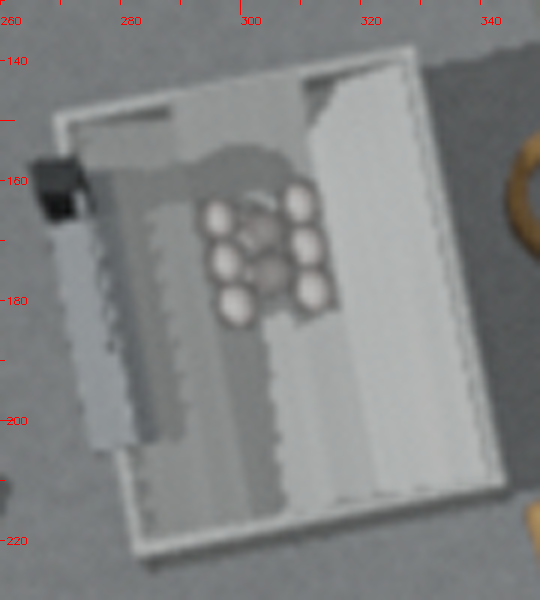

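View pics/c_topboard.png

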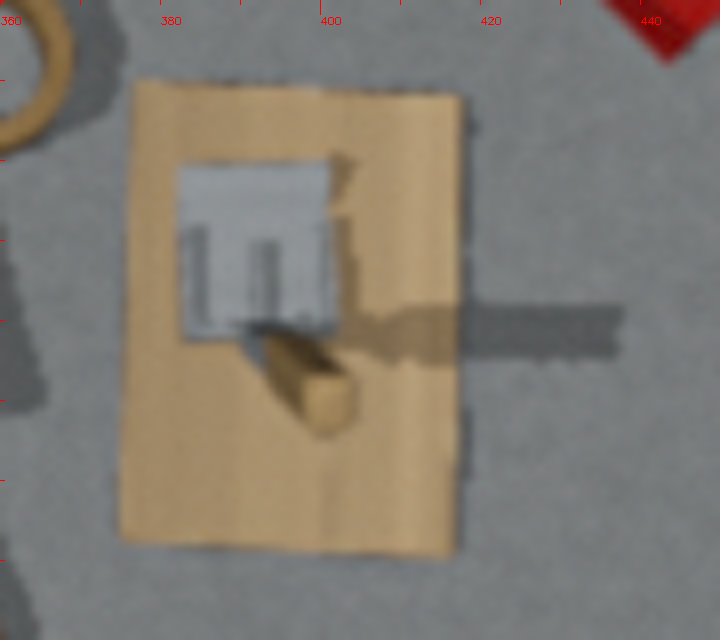

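View pics/c_scbin.png

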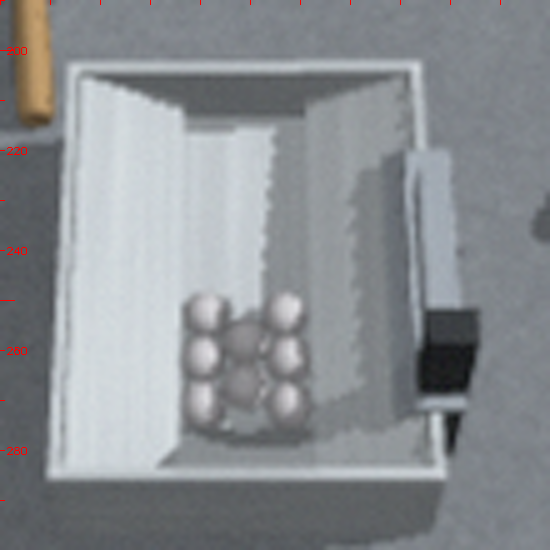

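View pics/c_scboard.png

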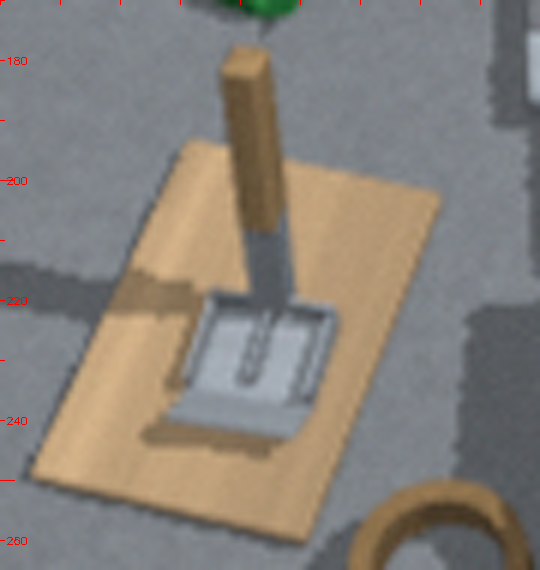

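View pics/c_toptub.png

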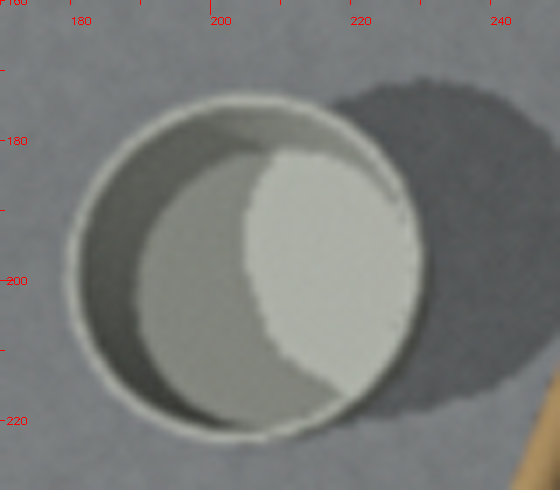

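View pics/c_sctub.png

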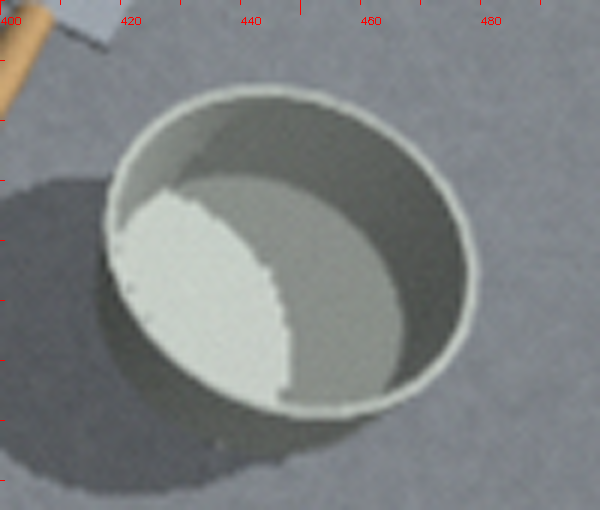

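```bash
cat > vis.py <<'E'
import numpy as np
from scipy.optimize import least_squares
from station import camera_info
CI={n:camera_info(n) for n in ("scene","top")}
def proj(n,X,ci=None):
    c=ci or CI[n]; p=c["R"]@X+c["t"]
    return np.array([c["fx"]*p[0]/p[2]+c["cx"],c["fy"]*p[1]/p[2]+c["cy"]])
def up(c,k,x0,y0): return np.array([(c[0]+.5)/k-.5+x0,(c[1]+.5)/k-.5+y0])
def T(p,pose):
    x,y,z,a=pose; c,s=np.cos(a),np.sin(a)
    return np.array([x+c*p[0]-s*p[1],y+s*p[0]+c*p[1],z+p[2]])
def fit(obs,x0,fixz=None):
    """obs: list (cam, model pt m, pixel)"""
    def f(v):
        q=v if fixz is None else np.array([v[0],v[1],fixz,v[2]])
        return np.concatenate([proj(n,T(np.array(m),q),ci[0] if ci else None)-px for n,m,px,*ci in obs])
    x0=np.array(x0,float)
    if fixz is not None:x0=x0[[0,1,3]]
    r=least_squares(f,x0,loss="soft_l1"); 
    return r.x,r.fun.reshape(-1,2)
E
python3 - <<'E'
from vis import *
np.set_printoptions(precision=4,suppress=True)
B=np.array([[105,85,72],[105,-85,72],[-105,-85,72],[-105,85,72]])/1e3
tb=[up(p,6,260,130) for p in [(55,115),(413,46),(506,485),(138,556)]]
sb=[up(p,5,275,190) for p in [(446,478),(48,478),(68,62),(420,62)]]
o=[("top",m,p) for m,p in zip(B,tb)]+[("scene",m,p) for m,p in zip(B,sb)]
for sel in (o,o[:4],o[4:]): print("bin",*fit(sel,[.6,.1,0,.15])) if sel is o else print("bin z0",fit(sel,[.6,.1,0,.15],0.)[0])
S=np.array([[37.3,27,15.5],[37.3,-27,15.5],[-24.5,27,15.5],[-24.5,-27,15.5],[-67.2,0,126.5]])/1e3
ts=[up(p,8,360,155) for p in [(180,163),(330,163),(183,342),(338,335),(328,400)]]
ss=[up(p,6,185,170) for p in [(295,440),(163,418),(340,318-15),(205,290),(248,60)]]
o=[("top",m,p) for m,p in zip(S,ts)]+[("scene",m,p) for m,p in zip(S,ss)]
print("scoop",*fit(o,[.55,-.1,0.008,0]))
P=np.array([[85,60,8],[85,-60,8],[-85,-60,8],[-85,60,8]])/1e3
tp=[up(p,8,360,155) for p in [(136,80),(463,96),(456,555),(118,541)]]
sp=[up(p,6,185,170) for p in [(307,542),(28,476),(188,140),(441,194)]]
o=[("top",m,p) for m,p in zip(P,tp)]+[("scene",m,p) for m,p in zip(P,sp)]
print("board",*fit(o,[.55,-.1,0.0,0]))
# tub rim: extreme left/right/top/bottom as circle radius 70 z 60 fit
tt=[up(p,7,170,160) for p in [(66,265),(425,255),(245,93),(245,443)]]
st=[up(p,6,400,205) for p in [(107,225),(477,275),(265,86),(325,418)]]
def f(v):
    r=[]
    th=np.linspace(0,2*np.pi,400)
    for n,pts in(("top",tt),("scene",st)):
        c=np.array([proj(n,np.array([v[0]+.07*np.cos(a),v[1]+.07*np.sin(a),v[2]])) for a in th])
        for p in pts: r.append(np.min(np.hypot(*(c-p).T)))
    return r
r=least_squares(f,[.58,.3,.06],diff_step=1e-3);print("tub",r.x,r.fun)
E
```

```text
bin [ 0.5556 -0.0182 -0.0022  0.1839] [[ 0.3822 -0.071 ]
 [ 0.5246  0.0656]
 [ 0.2125 -0.2306]
 [ 0.1654 -0.054 ]
 [ 0.1957 -0.1213]
 [ 0.2789  0.0665]
 [ 0.3687  0.1849]
 [ 0.2093 -0.1655]]
bin z0 [ 0.5549 -0.0174  0.1858]
bin z0 [ 0.5567 -0.0186  0.1832]
scoop [ 0.5382 -0.2631  0.0063  0.0119] [[ 0.2343  0.2343]
 [ 0.2443 -0.1823]
 [ 0.8493 -0.9733]
 [ 0.3812 -0.5228]
 [ 0.3152  0.3606]
 [ 0.1787 -0.2918]
 [ 0.7967  0.0311]
 [-0.296   0.5652]
 [ 1.4761 -0.3801]
 [ 0.2937  0.0722]]
board [ 0.523  -0.2776 -0.0031 -0.0626] [[ 0.1851 -0.2204]
 [ 0.3154 -0.15  ]
 [ 0.2406  0.2267]
 [ 0.6063 -0.1753]
 [ 0.0797  0.1093]
 [ 0.4729  0.1887]
 [ 0.0962 -0.141 ]
 [ 0.5947 -0.0621]]
tub [0.5093 0.2627 0.0568] [0.6039 0.1809 0.0832 0.254  0.1288 0.5349 0.1153 0.128 ]
```

Confirmed in the crops: the bowl is grey steel with a fin and a wooden handle, and the eight balls are at the bin's far end (six bright, two in shade). Next, arm feasibility for the planned poses.

```bash
cat > plan.py <<'E'
import numpy as np
from scipy.spatial.transform import Rotation as Ro
from station import arm
D2=np.pi/180
GRIP=np.array([-.0536,0,.089]); LIP=np.array([.0373,0,.0155])
def Rs(yaw,pitch): return Ro.from_euler("ZY",[yaw,pitch])
def Rt(th,sg):  # tool in scoop
    x=np.array([np.cos(th),0,-np.sin(th)]); y=np.array([0,sg,0]); return Ro.from_matrix(np.column_stack([x,y,np.cross(x,y)]))
def tool(o,yaw,pitch,th,sg,grip=GRIP):
    """scoop origin world, yaw, pitch (mouth down +) -> TCP pos, quat"""
    R=Rs(yaw,pitch); Q=R*Rt(th,sg)
    return np.array(o)+R.apply(grip)-.054*Q.apply([1,0,0]), Q.as_quat()
def at(point,world,yaw,pitch): # scoop origin putting scoop point at world
    return np.array(world)-Rs(yaw,pitch).apply(point)
BIN=np.array([.5556,-.0182,0]);BY=.184
def b2w(p): return BIN+Ro.from_euler("z",BY).apply(p)
E
python3 - <<'E'
from plan import *
poses={"board":((.538,-.263,.008),.012,0),
"entry":(at(LIP,b2w([.0,0,.12]),BY,40*D2),BY,40*D2),
"corner":(at(LIP,b2w([.056,0,.016]),BY,40*D2),BY,40*D2),
"lift":(b2w([.02,0,.12]),BY,0),"strike0":(b2w([0,.0,.079]),BY,0),"strike1":(b2w([0,.12,.077]),BY,0)}
for pp in(55,70):
  for yw in (0,.3,.6,-.5,-1,1.2): poses[f"pour{pp}_{yw}"]=(at(LIP,[.5093,.2627,.07],yw,pp*D2),yw,pp*D2)
for th in (30,45,60,75):
  for sg in (1,-1):
    print(th,sg,[k if arm.ik(*map(list,tool(*v,th*D2,sg))) is None else "ok" for k,v in poses.items()])
    if th==45: print(Rt(th*D2,sg).apply([0,0,-.0695])); print([np.round(arm.ik(*map(list,tool(*v,th*D2,sg))),2) for k,v in poses.items() if arm.ik(*map(list,tool(*v,th*D2,sg))) is not None][:6])
print(Ro.from_quat(arm.read_eef_rot()).as_matrix().round(2))
E
```

```text
30 1 ['board', 'ok', 'ok', 'lift', 'strike0', 'strike1', 'ok', 'ok', 'ok', 'ok', 'ok', 'ok', 'ok', 'ok', 'ok', 'ok', 'ok', 'ok']
30 -1 ['board', 'ok', 'ok', 'lift', 'strike0', 'strike1', 'ok', 'ok', 'ok', 'ok', 'ok', 'ok', 'ok', 'ok', 'ok', 'ok', 'ok', 'ok']
45 1 ['ok', 'ok', 'ok', 'lift', 'strike0', 'strike1', 'ok', 'ok', 'ok', 'ok', 'ok', 'ok', 'ok', 'ok', 'ok', 'ok', 'ok', 'ok']
[-0.04914392  0.         -0.04914392]
[array([ 1.39,  1.04, -1.15,  2.34,  2.52,  0.59, -0.04]), array([ 0.59,  0.55, -0.88,  1.83,  0.53,  0.92,  1.24]), array([ 0.47,  0.76, -0.8 ,  1.8 ,  0.74,  0.81,  1.07]), array([ 0.13,  0.95, -1.22,  1.56,  0.75,  1.36,  0.39]), array([ 0.08,  0.91, -1.15,  1.55,  0.72,  1.37,  0.7 ]), array([ 0.05,  0.91, -1.15,  1.55,  0.76,  1.4 ,  0.96])]
45 -1 ['ok', 'ok', 'ok', 'lift', 'strike0', 'strike1', 'ok', 'ok', 'ok', 'ok', 'ok', 'ok', 'ok', 'ok', 'ok', 'ok', 'ok', 'ok']
[0.04914392 0.         0.04914392]
[array([ 1.31,  0.93, -0.96,  2.34,  2.81,  0.5 ,  2.76]), array([ 0.18,  0.43, -0.24,  1.84,  0.12,  0.8 , -1.5 ]), array([ 0.04,  0.63, -0.07,  1.81,  0.05,  0.62, -1.44]), array([-0.25,  0.67, -0.37,  1.58,  0.15,  1.09, -2.22]), array([-0.24,  0.68, -0.43,  1.56,  0.24,  1.13, -2.  ]), array([-0.23,  0.7 , -0.5 ,  1.56,  0.33,  1.16, -1.8 ])]
60 1 ['ok', 'ok', 'ok', 'ok', 'ok', 'ok', 'ok', 'ok', 'ok', 'ok', 'ok', 'ok', 'ok', 'ok', 'ok', 'ok', 'ok', 'ok']
60 -1 ['ok', 'ok', 'ok', 'ok', 'ok', 'ok', 'ok', 'ok', 'ok', 'ok', 'ok', 'ok', 'ok', 'ok', 'ok', 'ok', 'ok', 'ok']
75 1 ['ok', 'ok', 'ok', 'ok', 'ok', 'ok', 'ok', 'ok', 'ok', 'ok', 'ok', 'ok', 'pour70_0', 'pour70_0.3', 'pour70_0.6', 'ok', 'ok', 'ok']
75 -1 ['ok', 'ok', 'ok', 'ok', 'ok', 'ok', 'ok', 'ok', 'ok', 'ok', 'ok', 'ok', 'pour70_0', 'pour70_0.3', 'pour70_0.6', 'ok', 'ok', 'ok']
[[-0.    0.25 -0.97]
 [ 0.   -0.97 -0.25]
 [-1.   -0.    0.  ]]
```

Run:
```python
from plan import *
from station import snapshot
import cv2,json
np.set_printoptions(precision=3,suppress=True)
Q=Rt(np.pi/2,-1).as_quat()
print(Ro.from_quat(Q).as_matrix())
for k,p in (("board",[.56,-.26,.30]),("bin",[.58,0.0,.34])):
    arm.movep(p,list(Q))
    pos,q=arm.read_tool_pos(),arm.read_eef_rot()
    cv2.imwrite(f"pics/w_{k}.png",snapshot("wrist"))
    json.dump([list(map(float,pos)),list(map(float,q))],open(f"w_{k}.json","w"))
    print(k,pos,arm.read_joint_positions(),arm.read_time())
```

```text
[[ 0.  0. -1.]
 [ 0. -1. -0.]
 [-1.  0.  0.]]
board [ 0.559 -0.262  0.3  ] [ 0.414  0.566 -0.021  1.53   0.014  1.046 -1.184] 2.1583
bin [ 0.58  -0.003  0.34 ] [-0.011  0.472 -0.035  1.581  0.02   1.09  -1.627] 3.2417
```

View pics/w_board.png

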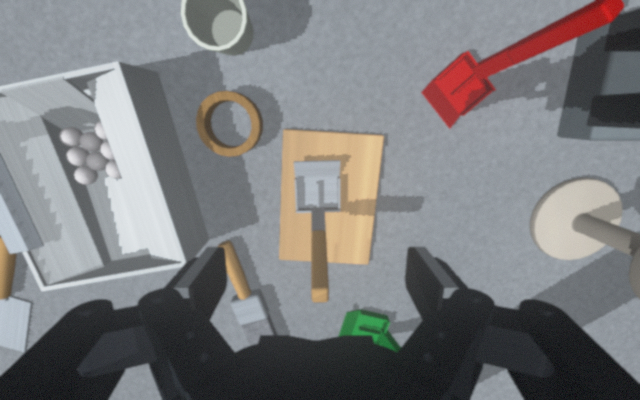

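View pics/w_bin.png

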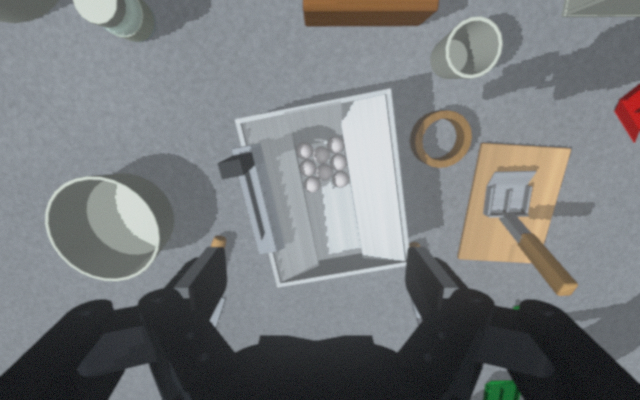

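```bash
python3 - <<'E'
from plan import *
print(arm.read_tool_pos(),arm.read_time()); arm.pause(.2); print(arm.read_tool_pos(),arm.read_joint_positions())
E
cat > crop.py <<'E'
import cv2
def crop(src,x0,y0,x1,y1,k,n):
    im=cv2.imread(src) if isinstance(src,str) else src
    c=cv2.resize(im[y0:y1,x0:x1],None,fx=k,fy=k,interpolation=cv2.INTER_CUBIC)
    for x in range(x0,x1,10):
        cv2.line(c,((x-x0)*k,0),((x-x0)*k,5),(0,0,255),1)
        if x%20==0: cv2.putText(c,str(x),((x-x0)*k,18),0,.35,(0,0,255),1)
    for y in range(y0,y1,10):
        cv2.line(c,(0,(y-y0)*k),(5,(y-y0)*k),(0,0,255),1)
        if y%20==0: cv2.putText(c,str(y),(6,(y-y0)*k+4),0,.35,(0,0,255),1)
    cv2.imwrite(f"pics/{n}.png",c)
E
python3 -c "
from crop import crop
crop('pics/w_board.png',270,120,400,310,4,'cw_board')
crop('pics/w_bin.png',220,80,420,290,3,'cw_bin')
crop('pics/w_bin.png',40,170,170,290,5,'cw_tub')"
```

```text
[ 0.58001107 -0.00306642  0.33963911] 3.2417
[ 0.58005715 -0.00179456  0.33971364] [-0.01099808  0.47206545 -0.03714749  1.58072283  0.01978268  1.08964601
 -1.62702008]
```

View pics/cw_board.png

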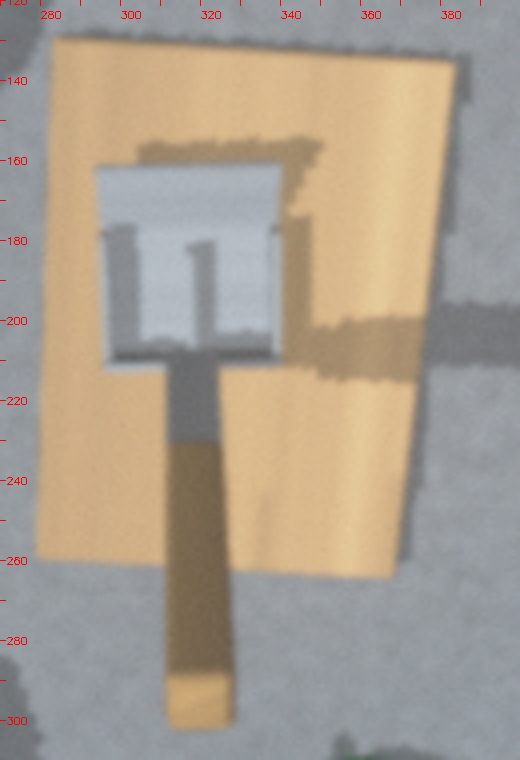

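View pics/cw_bin.png

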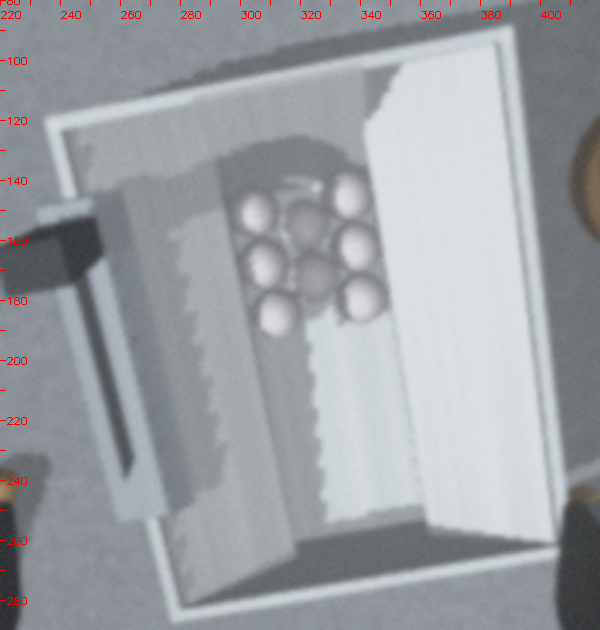

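View pics/cw_tub.png

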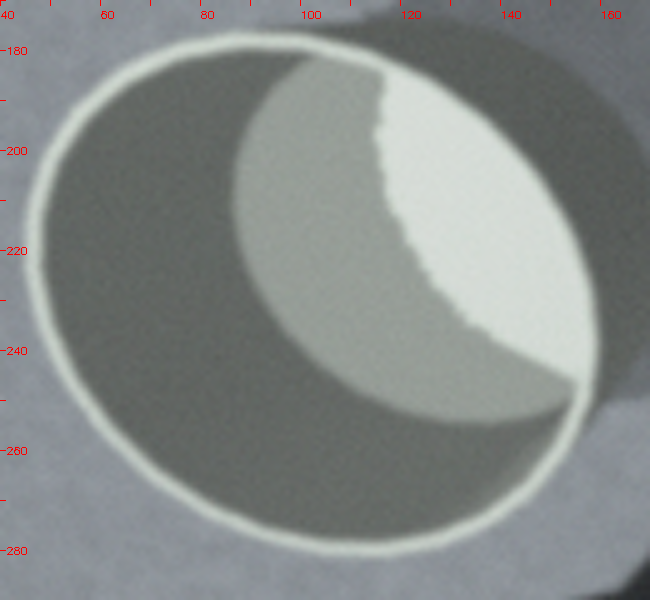

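```bash
cat >> vis.py <<'E'
import json
from scipy.spatial.transform import Rotation as Ro
def wristci(pos,q):
    c=dict(camera_info("wrist")); A=np.eye(4);A[:3,:3]=Ro.from_quat(q).as_matrix();A[:3,3]=pos
    M=np.linalg.inv(A@c["T_tool_cam"]); c["R"]=M[:3,:3];c["t"]=M[:3,3]; return c
E
python3 - <<'E'
from vis import *
np.set_printoptions(precision=4,suppress=True)
B=np.array([[105,85,72],[105,-85,72],[-105,-85,72],[-105,85,72]])/1e3
wb=wristci(*json.load(open("w_board.json")));wn=wristci(*json.load(open("w_bin.json")))
tb=[up(p,6,260,130) for p in [(55,115),(413,46),(506,485),(138,556)]]
sb=[up(p,5,275,190) for p in [(446,478),(48,478),(68,62),(420,62)]]
vb=[up(p,3,220,80) for p in [(46,118),(513,27),(561,554),(173,621)]]
w=[("w",m,p,wn) for m,p in zip(B,vb)]
o=[("top",m,p) for m,p in zip(B,tb)]+[("scene",m,p) for m,p in zip(B,sb)]+w
print("bin all",*fit(o,[.6,.1,0,.15]));print("bin w",*fit(w,[.6,.1,0,.15]));print("bin w z0",*fit(w,[.6,.1,0,.15],0.))
S=np.array([[37.3,27,15.5],[37.3,-27,15.5],[-24.5,27,15.5],[-24.5,-27,15.5],[-67.2,0,126.5]])/1e3
ts=[up(p,8,360,155) for p in [(180,163),(330,163),(183,342),(338,335),(328,400)]]
ss=[up(p,6,185,170) for p in [(295,440),(163,418),(340,318-15),(205,290),(248,60)]]
vs=[up(p,4,270,120) for p in [(94,167),(283,165),(105,370),(283,366),(200,702)]]
w=[("w",m,p,wb) for m,p in zip(S,vs)]
print("scoop w",*fit(w,[.55,-.2,0,0]));print("scoop w z8",*fit(w,[.55,-.2,0,0],.008))
o=[("top",m,p) for m,p in zip(S,ts)]+[("scene",m,p) for m,p in zip(S,ss)]
print("all",*fit(o+w,[.55,-.2,0,0]))
tt=[up(p,7,170,160) for p in [(66,265),(425,255),(245,93),(245,443)]]
st=[up(p,6,400,205) for p in [(107,225),(477,275),(265,86),(325,418)]]
wt=[up(p,5,40,170) for p in [(25,235),(599,325),(245,32),(375,556)]]
def f(v):
    r=[]
    th=np.linspace(0,2*np.pi,400)
    for n,pts,ci in(("top",tt,None),("scene",st,None),("w",wt,wn)):
        c=np.array([proj(n,np.array([v[0]+.07*np.cos(a),v[1]+.07*np.sin(a),v[2]]),ci) for a in th])
        for p in pts: r.append(np.min(np.hypot(*(c-p).T)))
    return r
r=least_squares(f,[.58,.3,.06],diff_step=1e-3);print("tub",r.x,r.fun)
# blade edge / gauge: project model points for check
E
```

```text
bin all [ 0.5557 -0.0185 -0.0025  0.1801] [[ 0.6289 -0.2403]
 [ 0.8001  0.1207]
 [ 0.2026 -0.1313]
 [ 0.1224 -0.1912]
 [-0.1519  0.1055]
 [-0.0542  0.0001]
 [ 0.4056  0.1538]
 [ 0.2365  0.0323]
 [-0.1874  0.1918]
 [-0.6621  0.3243]
 [ 2.9182 -0.0017]
 [-0.6575 -0.2976]]
bin w [ 0.5558 -0.0186 -0.0026  0.1782] [[ 0.0581 -0.0514]
 [-0.387   0.384 ]
 [ 2.838   0.0508]
 [-0.746  -0.4659]]
bin w z0 [ 0.5562 -0.0187  0.1794] [[-0.5675 -0.2776]
 [ 0.1878 -0.2925]
 [ 3.6662  0.6573]
 [-0.8059  0.4186]]
scoop w [ 0.5382 -0.2649  0.0053  0.0184] [[ 0.5464  0.1744]
 [-0.2329 -0.3   ]
 [-0.1292 -0.0792]
 [-0.29    0.0302]
 [ 0.1059  0.127 ]]
scoop w z8 [ 0.539  -0.2649  0.0188] [[ 0.3193 -0.2118]
 [-0.0816 -0.7146]
 [-0.3077 -0.0559]
 [-0.1239  0.0283]
 [ 0.137   1.0217]]
all [ 0.5379 -0.2646  0.0047  0.0183] [[ 0.6127  0.5099]
 [ 0.5933 -0.0225]
 [ 1.3666 -0.7249]
 [ 0.8684 -0.3921]
 [ 0.9639  0.5553]
 [-0.1543 -0.2586]
 [ 0.4606  0.1946]
 [-0.7818  0.6137]
 [ 0.9894 -0.2098]
 [-0.3339  0.2477]
 [ 0.3243  0.2997]
 [-0.5409 -0.1677]
 [-0.3504 -0.0483]
 [-0.5893  0.0674]
 [-0.2545 -0.0255]]
tub [0.509  0.2623 0.0577] [0.6624 0.1858 0.019  0.2031 0.263  0.4554 0.4307 0.311  0.4218 0.3526
 0.2257 0.159 ]
```

```bash
cat >> plan.py <<'E'
BIN=np.array([.5558,-.0186,0]);BY=.182
TH=60*D2; SG=-1
SC=np.array([.5385,-.2648,.008]); SY=.0185
def go(o,yaw,pitch,v=.15,grip=GRIP):
    p,q=tool(o,yaw,pitch,TH,SG,grip); arm.line_to(list(p),v,list(q))
def st(): 
    print("t",round(arm.read_time(),2),"tcp",np.round(arm.read_tool_pos(),4),"F",np.round(arm.read_ft_force(),1),"M",np.round(arm.read_wrist_torque(),2),"op",round(arm.read_opening(),3))
E
python3 - <<'E'
from plan import *
from station import snapshot
import cv2
p,q=tool(SC,SY,0,TH,SG); ax=Ro.from_quat(q).apply([1,0,0])
arm.movep(list(p-.09*ax),list(q)); st(); print(np.round(arm.read_joint_positions(),2))
arm.line_to(list(p),.12); st()
cv2.imwrite("pics/w_pre.png",snapshot("wrist"))
E
```

```text
t 4.66 tcp [ 0.4142 -0.2668  0.2224] F [-0.4  0.6 -0.2] M [ 0.03  0.53 -0.03] op 1.002
[ 1.12  0.49 -0.61  2.22 -0.44  0.08 -0.49]Traceback (most recent call last):
  File "<stdin>", line 6, in <module>
station.MotionError: the arm cannot follow that straight line within its joint ranges
```

Run:
```python
from plan import *
arm.move_j([0.44,0.5,-0.02,1.7,0.01,0.8,-1.184]); st()
for th in (60,65,70,75,80):
    p,q=tool(SC,SY,0,th*D2,SG); ax=Ro.from_quat(q).apply([1,0,0])
    for d in (.09,.05,0):
        j=arm.ik(list(p-d*ax),list(q)); print(th,d,None if j is None else np.round(j,2))
    for d in (.05,.15):
        j=arm.ik(list(p+[0,0,d]),list(q)); print(th,"up",d,None if j is None else np.round(j,2))
```

```text
t 5.42 tcp [ 0.5348 -0.2652  0.2875] F [-0.8 -0.   0.4] M [0.05 0.16 0.01] op 1.002
60 0.09 [ 1.14  0.5  -0.64  2.22 -0.2   0.08 -0.73]
60 0.05 [ 1.37  0.8  -1.15  2.21  1.59  0.44 -2.47]
60 0 [ 1.31  0.94 -1.14  2.19  1.78  0.54 -2.61]
60 up 0.05 [ 0.99  0.58 -0.54  2.17 -0.16  0.03 -0.81]
60 up 0.15 [ 0.97  0.38 -0.47  2.06 -0.36  0.32 -0.67]
65 0.09 [ 0.97  0.46 -0.45  2.16 -0.24  0.21 -0.74]
65 0.05 [ 0.92  0.54 -0.44  2.16 -0.17  0.12 -0.8 ]
65 0 [ 0.86  0.65 -0.4   2.15 -0.11  0.02 -0.86]
65 up 0.05 [ 0.87  0.55 -0.4   2.11 -0.18  0.15 -0.82]
65 up 0.15 [ 0.82  0.37 -0.32  2.   -0.28  0.43 -0.77]
70 0.09 [ 0.81  0.44 -0.29  2.09 -0.19  0.34 -0.82]
70 0.05 [ 0.79  0.53 -0.3   2.1  -0.16  0.24 -0.86]
70 0 [ 0.76  0.63 -0.29  2.1  -0.11  0.14 -0.9 ]
70 up 0.05 [ 0.75  0.53 -0.28  2.06 -0.15  0.27 -0.88]
70 up 0.15 [ 0.72  0.37 -0.21  1.95 -0.2   0.54 -0.87]
75 0.09 [ 0.69  0.45 -0.18  2.02 -0.13  0.46 -0.91]
75 0.05 [ 0.68  0.53 -0.19  2.03 -0.11  0.37 -0.93]
75 0 [ 0.66  0.62 -0.19  2.04 -0.09  0.26 -0.95]
75 up 0.05 [ 0.66  0.53 -0.18  2.   -0.11  0.39 -0.95]
75 up 0.15 [ 0.64  0.39 -0.15  1.89 -0.13  0.65 -0.95]
80 0.09 [ 0.6   0.47 -0.11  1.94 -0.07  0.58 -0.99]
80 0.05 [ 0.59  0.54 -0.11  1.97 -0.06  0.49 -1.  ]
80 0 [ 0.58  0.63 -0.11  1.99 -0.05  0.38 -1.01]
80 up 0.05 [ 0.58  0.55 -0.11  1.95 -0.06  0.5  -1.01]
80 up 0.15 [ 0.58  0.41 -0.1   1.83 -0.07  0.75 -1.02]
```

```bash
sed -i 's/^TH=60/TH=70/' plan.py
python3 - <<'E'
from plan import *
for n,(o,pi) in {"entry":(at(LIP,b2w([.0,0,.1]),BY,40*D2),40),"lowentry":(at(LIP,b2w([-.03,0,.025]),BY,37*D2),37),"corner":(at(LIP,b2w([.056,0,.016]),BY,40*D2),40),"mid":(at(LIP,b2w([.075,0,.04]),BY,20*D2),20),"low":(b2w([.05,0,.04]),0),
"lift":(b2w([.02,0,.12]),0),"s0":(b2w([0,.0,.079]),0),"s1":(b2w([0,.12,.077]),0),"s1-10":(b2w([0,.12,.077]),-10)}.items():
    j=arm.ik(*map(list,tool(o,BY,pi*D2,TH,SG))); print(n,None if j is None else np.round(j,2))
for yw in(0,.3,.6,-.5):
  for pi in (0,40,65):
    j=arm.ik(*map(list,tool(at(LIP,[.509,.262,.06],yw,pi*D2),yw,pi*D2,TH,SG))); print(yw,pi,None if j is None else np.round(j,2))
p,q=tool(SC,SY,0,TH,SG); ax=Ro.from_quat(q).apply([1,0,0])
arm.movep(list(p-.09*ax),list(q)); arm.line_to(list(p),.12); arm.pause(.1); st(); print(p)
from station import snapshot
import cv2
cv2.imwrite("pics/w_pre.png",snapshot("wrist"))
E
```

```text
entry [-0.02  0.63 -0.02  1.55  0.06  1.3  -1.45]
lowentry [ 0.01  0.65 -0.03  1.76  0.08  1.02 -1.46]
corner [-0.02  0.81 -0.03  1.45  0.07  1.23 -1.47]
mid [ 0.04  0.62 -0.07  1.78  0.06  0.74 -1.46]
low [ 0.12  0.54 -0.12  2.11 -0.05  0.15 -1.32]
lift [ 0.17  0.37 -0.16  2.1  -0.05  0.34 -1.32]
s0 [ 0.18  0.42 -0.16  2.2  -0.06  0.19 -1.29]
s1 [-0.25  0.4   0.02  2.25  0.08  0.15 -1.71]
s1-10 None
0 0 [-1.01  0.51  0.38  2.23  0.24  0.16 -2.5 ]
0 40 [-0.44  0.69 -0.03  1.56 -0.14  1.21 -1.96]
0 65 [-0.37  0.99  0.01  1.09 -0.27  1.81 -1.89]
0.3 0 [-0.76  0.47  0.21  2.29  0.15  0.05 -2.01]
0.3 40 [-0.45  0.7  -0.07  1.54 -0.03  1.24 -1.77]
0.3 65 [-0.45  1.02 -0.01  1.02 -0.11  1.88 -1.72]
0.6 0 [-0.39  0.46 -0.11  2.29  0.19  0.04 -1.64]
0.6 40 [-0.46  0.7  -0.11  1.53  0.09  1.26 -1.57]
0.6 65 [-0.52  1.02 -0.05  1.01  0.07  1.89 -1.54]
-0.5 0 [-1.32  0.68  0.75  2.03 -0.27  0.46 -2.56]
-0.5 40 [-0.4   0.66 -0.01  1.63 -0.3   1.09 -2.31]
-0.5 65 [-0.25  0.9   0.02  1.32 -0.51  1.57 -2.13]
t 6.93 tcp [ 0.4666 -0.2664  0.1486] F [-0.5 -0.3  0.2] M [ 0.    0.38 -0.04] op 1.002
[ 0.46644324 -0.2661332   0.1477434 ]
```

View pics/w_pre.png

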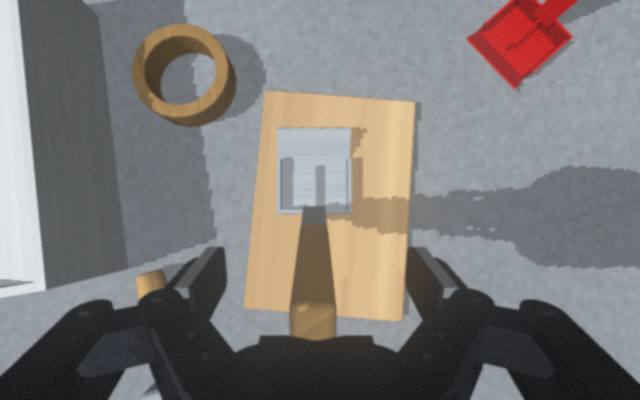

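The handle sits midway between the fingers (column 314 of 640), with the scoop bowl at (315,170). Closing.

Run:
```python
from plan import *
from station import snapshot
import cv2
arm.move_gripper(0.0,100); arm.pause(.2); st()
go(SC+[0,0,.04],SY,0,.08); arm.pause(.2); st()
go(SC+[0,0,.15],SY,0,.25); arm.pause(.2);st()
cv2.imwrite("pics/w_held.png",snapshot("wrist"))
```

```text
t 7.83 tcp [ 0.4664 -0.2661  0.1478] F [-1.4  0.6  1.8] M [0.01 0.43 0.03] op 0.174
t 8.68 tcp [ 0.4661 -0.266   0.1871] F [-0.7  0.6 -1.7] M [-0.04  0.5  -0.  ] op 0.174
t 9.47 tcp [ 0.4655 -0.2657  0.2955] F [ 0.3  0.2 -2.3] M [-0.06  0.48  0.03] op 0.174
```

View pics/w_held.png

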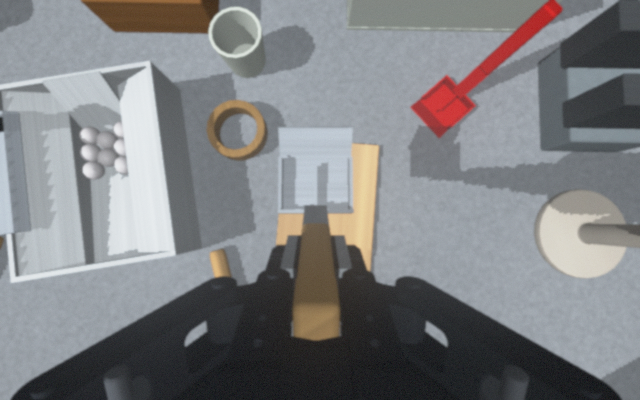

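Scoop held: lip corners at (278,128) and (352,128), so it has not slipped. Now into the channel.

```bash
cat >> plan.py <<'E'
def lipgo(bx,bz,deg,v=.06,by=0.):
    go(at(LIP,b2w([bx,by,bz]),BY,deg*D2),BY,deg*D2,v)
E
python3 - <<'E'
from plan import *
from station import snapshot
import cv2
X=-.025
p,q=tool(at(LIP,b2w([X,0,.13]),BY,40*D2),BY,40*D2,TH,SG)
arm.movep(list(p),list(q)); arm.pause(.2); st(); F0=np.array(arm.read_ft_force())
lipgo(X,.035,40,.12); arm.pause(.15); st()
zf=.019-.0875*X
z=zf+.0065
while z>zf-.003:
    lipgo(X,z,40,.03); arm.pause(.05); F=np.mean([np.array(arm.read_ft_force()) for _ in range(4)],0)-F0
    print(round((z-zf)*1e3,1),F.round(1))
    if F[2]>3: break
    z-=.0012
st()
cv2.imwrite("pics/w_dig0.png",snapshot("wrist")); cv2.imwrite("pics/t_dig0.png",snapshot("top")); cv2.imwrite("pics/s_dig0.png",snapshot("scene"))
E
python3 -c "
from crop import crop
crop('pics/s_dig0.png',230,160,400,310,4,'cs_dig0')"
```

```text
t 10.67 tcp [ 0.5268 -0.0268  0.2958] F [-0.3 -0.4 -0.9] M [ 0.08 -0.46  0.06] op 0.17
t 11.76 tcp [ 0.5278 -0.0239  0.2013] F [-0.2  0.2 -0.9] M [ 0.15 -0.5  -0.01] op 0.173
6.5 [-0.4 -0.6 -0.2]
5.3 [ 0.2 -0.1 -0.8]
4.1 [ 1.   0.1 -0.6]
2.9 [-0.8  0.8  0.6]
1.7 [ 0.6  0.2 -1.1]
0.5 [-0.3  1.2  3.7]
t 13.7 tcp [ 0.5275 -0.0239  0.1876] F [-0.6  0.8  2.8] M [ 0.01 -0.18 -0.01] op 0.175
```

View pics/w_dig0.png

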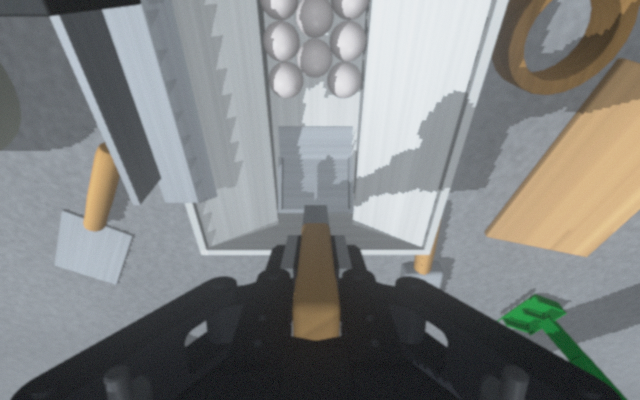

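View pics/cs_dig0.png

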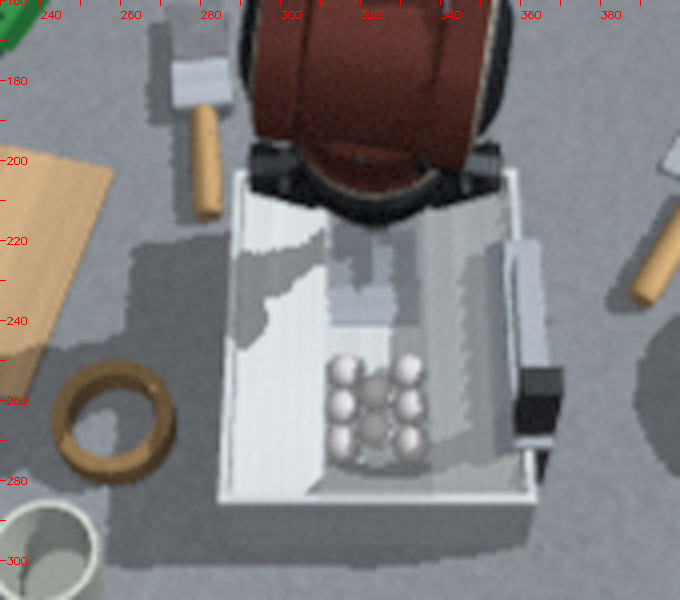

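Contact with the floor at the expected height. The scoop is centred in the channel, columns 278–354 between walls at about 272 and 361. The balls are ahead of it and it touches none of them. Pushing.

```bash
python3 - <<'E'
from plan import *
from station import snapshot
import cv2
fz=lambda x:.019-.0875*x+.0008
F0=np.array([0,0,-1.5])
for x in (.0,.02,.035,.045,.05,.053,.056):
    lipgo(x,fz(x),40,.05); F=np.array(arm.read_ft_force()); print(x,F.round(1))
    if np.linalg.norm(F)>35: print("stop");break
st()
cv2.imwrite("pics/w_dig1.png",snapshot("wrist")); cv2.imwrite("pics/s_dig1.png",snapshot("scene"))
E
python3 -c "
from crop import crop
crop('pics/s_dig1.png',230,160,400,310,4,'cs_dig1')"
```

```text
0.0 [-2.4 -0.   6.1]
0.02 [-2.7 -0.   6. ]
0.035 [-3.5 -0.5  6.4]
0.045 [-3.5 -0.   6. ]
0.05 [-3.6 -0.1  7.5]
0.053 [-4.3  0.1  8. ]
0.056 [-4.5 -0.6  7.7]
t 16.6 tcp [ 0.6046 -0.0099  0.181 ] F [-4.5 -0.6  7.7] M [-0.15  1.28 -0.05] op 0.179
```

View pics/w_dig1.png

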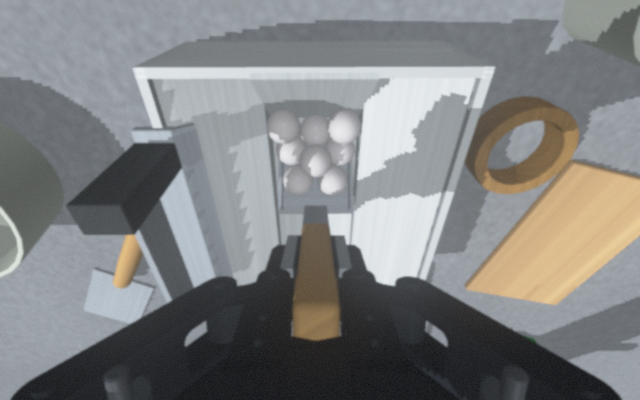

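View pics/cs_dig1.png

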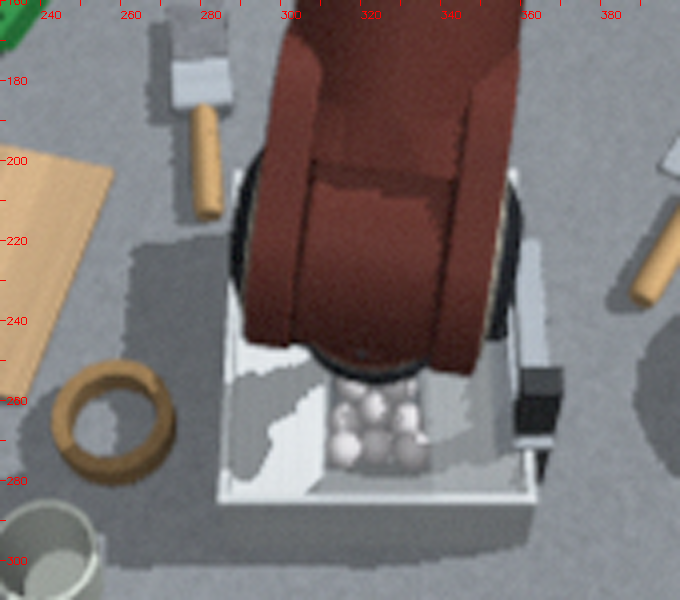

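All eight are in or over the scoop: rows at wrist (283–345,127), (290–345,155) and (297–333,180). Curling up along the incline.

```bash
python3 - <<'E'
from plan import *
from station import snapshot
import cv2
for s,ph in ((.004,36),(.010,30),(.017,24),(.024,17),(.031,10),(.038,4),(.046,0)):
    lipgo(.0562+.574*s,.0148+.819*s,ph,.07); F=np.array(arm.read_ft_force()); print(s,F.round(1))
    if np.linalg.norm(F)>40: print("stop");break
st()
cv2.imwrite("pics/w_dig2.png",snapshot("wrist")); cv2.imwrite("pics/s_dig2.png",snapshot("scene"))
E
python3 -c "
from crop import crop
crop('pics/s_dig2.png',230,160,400,310,4,'cs_dig2')"
```

```text
0.004 [-1.5 -0.3 -1.3]
0.01 [ 0.3 -0.  -2. ]
0.017 [ 0.1 -0.3 -2. ]
0.024 [ 0.9 -0.6 -1.9]
0.031 [ 0.7  0.1 -1.7]
0.038 [ 0.2 -0.2 -1. ]
0.046 [ 0.3 -0.4 -2.9]
t 18.95 tcp [ 0.5312 -0.0231  0.1772] F [ 0.3 -0.4 -2.9] M [-0.09  0.59 -0.02] op 0.175
```

View pics/w_dig2.png

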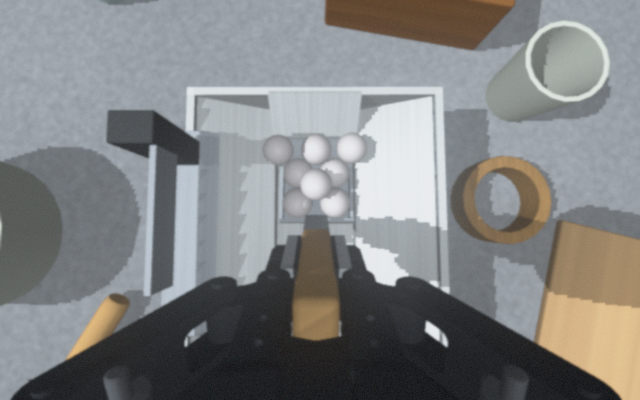

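View pics/cs_dig2.png

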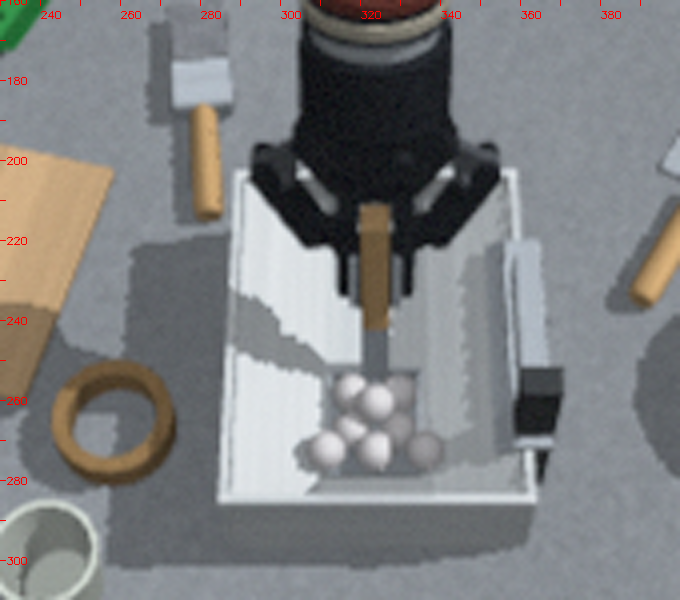

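Heaped: four in the pocket, one on top at wrist (316,184), three at the front (278, 316 and 351, row 150). Lifting gently.

```bash
python3 - <<'E'
from plan import *
from station import snapshot
import cv2
go(b2w([.040,0,.065]),BY,0,.04)
go(b2w([.0,0,.080]),BY,0,.04); arm.pause(.4)
st()
cv2.imwrite("pics/w_dig3.png",snapshot("wrist")); cv2.imwrite("pics/s_dig3.png",snapshot("scene"));cv2.imwrite("pics/t_dig3.png",snapshot("top"))
E
python3 -c "
from crop import crop
crop('pics/s_dig3.png',230,160,400,310,4,'cs_dig3')"
```

```text
t 21.53 tcp [ 0.485  -0.0316  0.2197] F [-0.3 -0.3 -1.5] M [-0.1   0.63  0.  ] op 0.173
```

View pics/w_dig3.png

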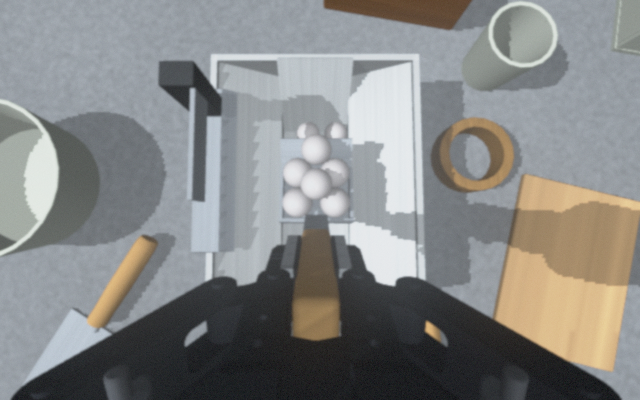

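View pics/cs_dig3.png

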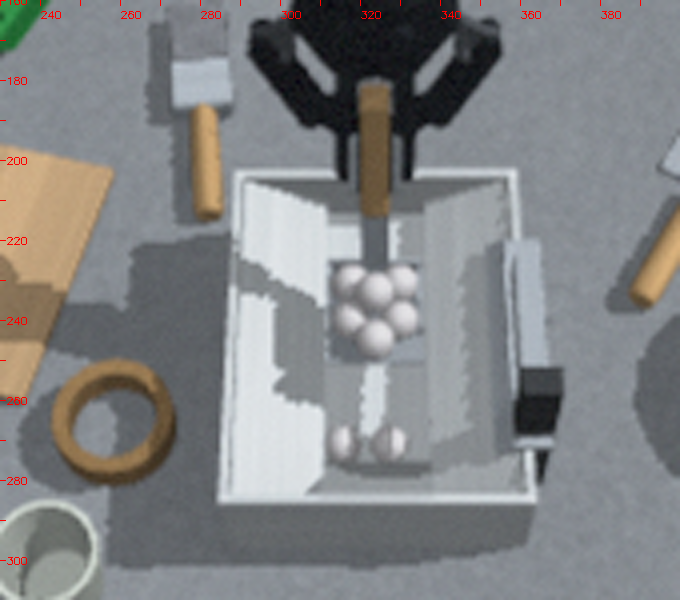

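Six in the scoop (four in the layer, one on top, one on the ramp) and two back in the bin. Sliding under the blade.

```bash
python3 - <<'E'
from plan import *
from station import snapshot
import cv2
X=-.001
go(b2w([X,.03,.078]),BY,0,.05); st()
for y in (.045,.06,.075,.085):
    go(b2w([X,y,.0775]),BY,0,.03); F=np.array(arm.read_ft_force()); print(y,F.round(1))
    if np.linalg.norm(F)>25: print("stop");break
st()
cv2.imwrite("pics/w_st1.png",snapshot("wrist")); cv2.imwrite("pics/s_st1.png",snapshot("scene"));cv2.imwrite("pics/t_st1.png",snapshot("top"))
E
python3 -c "
from crop import crop
crop('pics/s_st1.png',260,160,430,310,4,'cs_st1')"
```

```text
t 22.43 tcp [ 0.4786 -0.0025  0.2178] F [ 0.2  0.8 -1.3] M [-0.05  0.59 -0.02] op 0.174
0.045 [-0.8 -0.3 -1.8]
0.06 [ -0.2 -15.3   3.2]
0.075 [-4.2 -9.3  8.8]
0.085 [  0.5 -13.7   4.6]
t 24.87 tcp [0.4711 0.0447 0.2189] F [  0.5 -13.7   4.6] M [-3.59 -0.23 -1.89] op 0.171
```

View pics/w_st1.png

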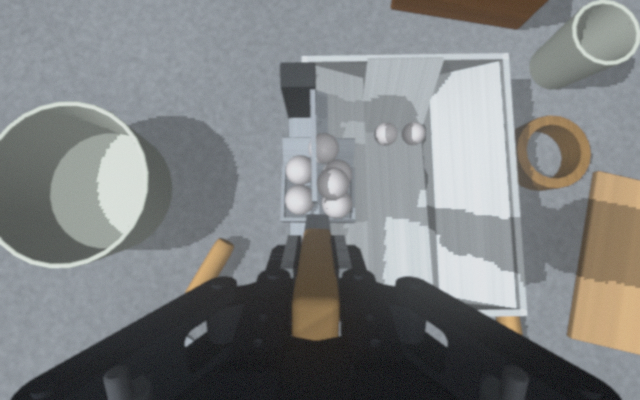

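View pics/cs_st1.png

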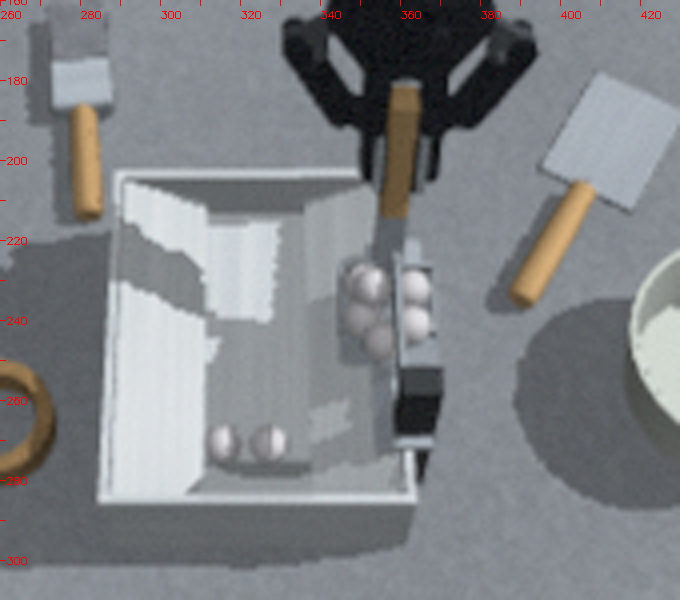

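Run:
```python
from plan import *
p,q=tool(b2w([-.001,.085,.0775]),BY,0,TH,SG); print(p, arm.read_tool_pos(), (Ro.from_quat(q).inv()*Ro.from_quat(arm.read_eef_rot())).as_rotvec()/D2)
st()
from crop import crop
crop('pics/w_st1.png',260,120,380,260,5,'cw_st1')
crop('pics/t_st1.png',240,120,350,230,5,'ct_st1')
```

```text
[0.46855301 0.05177083 0.2172434 ] [0.47107745 0.04469238 0.21891679] [0.78220306 0.36455331 0.5918537 ]
t 25.02 tcp [0.4711 0.0447 0.2189] F [ -1.  -13.3   6.4] M [-3.56 -0.3  -1.84] op 0.174
```

View pics/cw_st1.png

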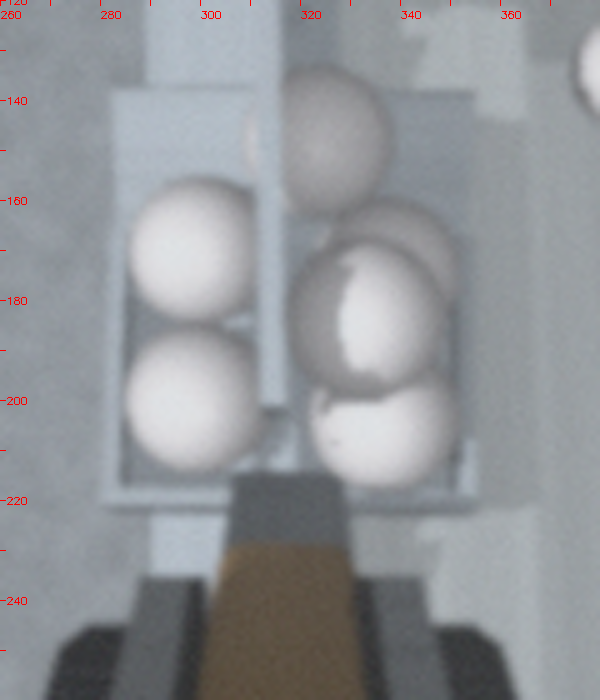

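View pics/ct_st1.png

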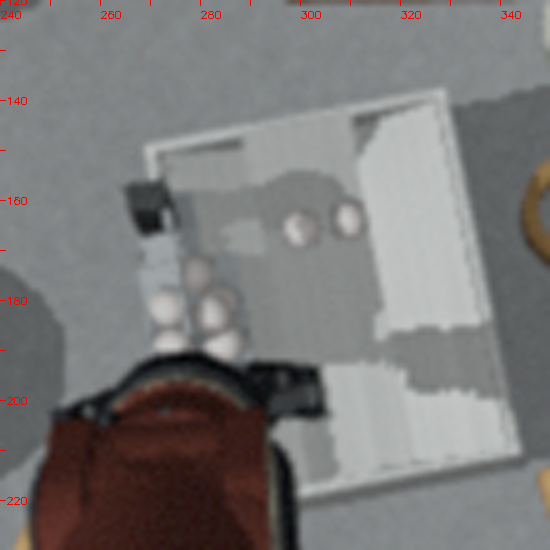

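The surplus is held behind the blade, but there is about 13 N of side force. Against the first held picture, the lip has moved from row 128 to 138 in the wrist view: the handle has turned a little in the grip. Measuring that slip from the free-hanging picture.

```bash
python3 -c "
from crop import crop
crop('pics/w_held.png',265,115,365,225,6,'ch0')
crop('pics/w_dig3.png',265,115,365,225,6,'ch3')"
```

```text
(no output)
```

View pics/ch0.png

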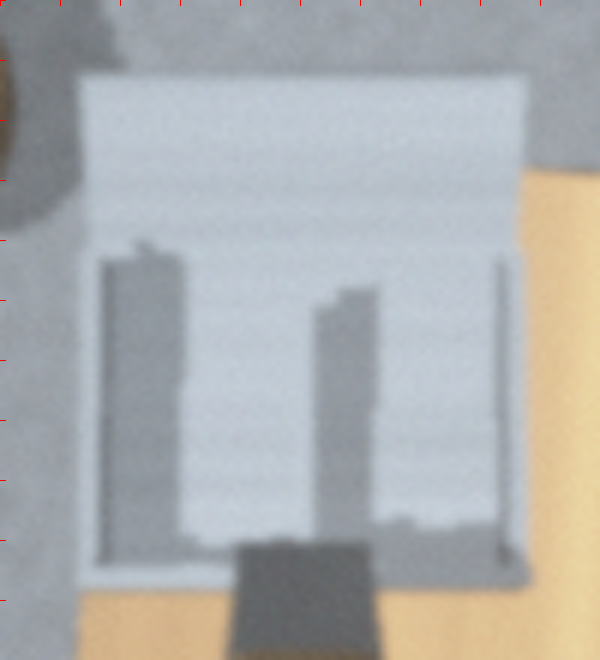

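View pics/ch3.png

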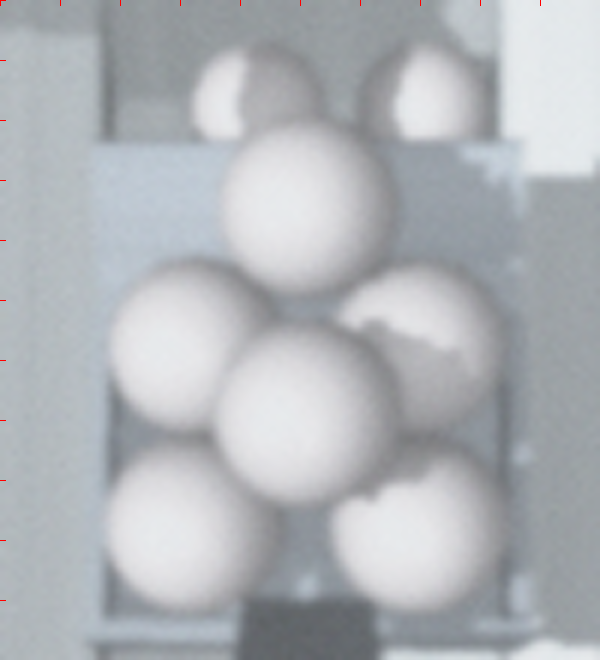

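```bash
cat > slip.py <<'E'
from plan import *
from vis import proj,up,camera_info
from scipy.optimize import least_squares
C=camera_info("wrist"); M=np.linalg.inv(C["T_tool_cam"]); CI={**C,"R":M[:3,:3],"t":M[:3,3]}
PTS=np.array([[37.3,27,15.5],[37.3,-27,15.5],[-27,27,15.5],[-27,-27,15.5]])/1e3
A=Rt(TH,SG)
def pred(v,P=PTS):
    dp,dx,dz,dy,roll,yaw=v
    R=Ro.from_euler("ZYX",[yaw,dp,roll])
    W=R.apply(P-GRIP)+GRIP+[dx,dy,dz]           # displaced, in nominal scoop frame
    T=A.inv().apply(W-GRIP)+[.054,0,0]          # tool frame
    return np.array([proj("w",t,CI) for t in T])
def fitslip(px,sd=.0015):
    f=lambda v:np.concatenate([((pred(v)-px)/.7).ravel(),v[1:4]/sd,[v[4]/.02,v[5]/.02]])
    r=least_squares(f,np.zeros(6)); return r.x,pred(r.x)-px
if __name__=="__main__":
    np.set_printoptions(precision=4,suppress=True)
    a=np.array([up(p,6,265,115) for p in[(80,75),(528,73),(76,588),(530,585)]])
    b=np.array([up(p,6,265,115) for p in[(92,142),(522,140),(85,638),(532,635)]])
    for n,x in(("held",a),("dig3",b)):
        for sd in (.0015,.004):
            v,r=fitslip(x,sd); print(n,sd,"pitch deg",v[0]/D2,"dx dz dy mm",v[1:4]*1e3,"roll,yaw",v[4:]/D2); print(r.ravel())
E
python3 slip.py
```

```text
held 0.0015 pitch deg 1.1764747705295542 dx dz dy mm [ 3.1819 -2.1014 -0.2525] roll,yaw [-0.2892  0.0345]
[ 0.5111 -0.9819 -0.739  -0.8335  0.1891  0.9004 -0.0059  1.3356]
held 0.004 pitch deg 2.9128682764508365 dx dz dy mm [ 5.8394 -1.4078 -0.4137] roll,yaw [-0.1818  0.0513]
[ 0.8362 -0.5957 -1.0689 -0.4274  0.2161  0.35    0.0001  0.7617]
dig3 0.0015 pitch deg 5.961183227567444 dx dz dy mm [ 3.536  -2.6495 -0.614 ] roll,yaw [-0.4643  0.1448]
[ 0.2784 -0.7956 -0.2995 -0.8712 -0.1874  0.9297  0.1108  1.1781]
dig3 0.004 pitch deg 7.436922078643322 dx dz dy mm [ 5.9595 -2.793  -1.0597] roll,yaw [-0.1652  0.1896]
[ 0.6111 -0.372  -0.6604 -0.3638 -0.0292  0.2988  0.0526  0.5228]
```

The handle has turned about 4.7° (mouth down), which puts the underside about 4 mm low, on the sill edge. I'll back off, correct the tool angle and slide again.

```bash
python3 - <<'E'
from plan import *
go(b2w([-.001,.05,.079]),BY,0,.05); st()
E
sed -i 's/^TH=70\*D2/TH=65.3*D2/' plan.py
python3 - <<'E'
from plan import *
from station import snapshot
import cv2
for y in (.04,.08,.12):
    j=arm.ik(*map(list,tool(b2w([-.001,y,.078]),BY,0,TH,SG))); print(None if j is None else np.round(j,2))
go(b2w([-.002,.03,.080]),BY,0,.03); arm.pause(.2); st()
cv2.imwrite("pics/w_st2.png",snapshot("wrist")); cv2.imwrite("pics/s_st2.png",snapshot("scene"))
E
python3 -c "
from crop import crop
crop('pics/w_st2.png',230,60,430,230,4,'cw_st2')
crop('pics/s_st2.png',260,160,430,310,4,'cs_st2')"
```

```text
t 25.87 tcp [0.4753 0.0175 0.2191] F [0.2 0.2 1.4] M [ 0.07  0.06 -0.03] op 0.181
[ 0.08  0.4  -0.14  2.29 -0.09  0.03 -1.34]
[-0.1   0.39 -0.04  2.3  -0.1   0.01 -1.43]
[-0.24  0.39 -0.    2.31  1.21  0.03 -2.83]
t 26.91 tcp [ 0.4736 -0.0029  0.2181] F [ 0.4 -1.  -2. ] M [-0.16  0.67  0.01] op 0.171
```

View pics/cw_st2.png

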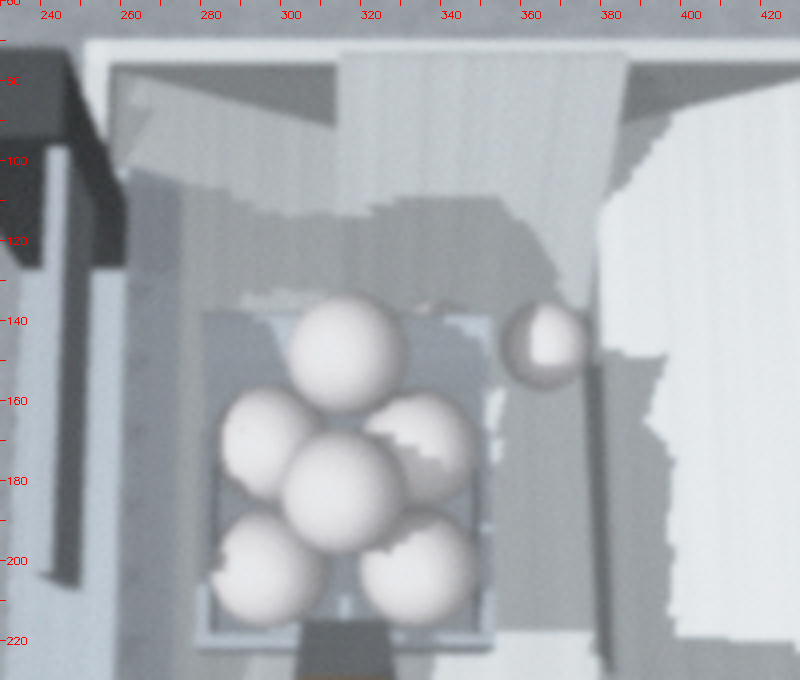

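View pics/cs_st2.png

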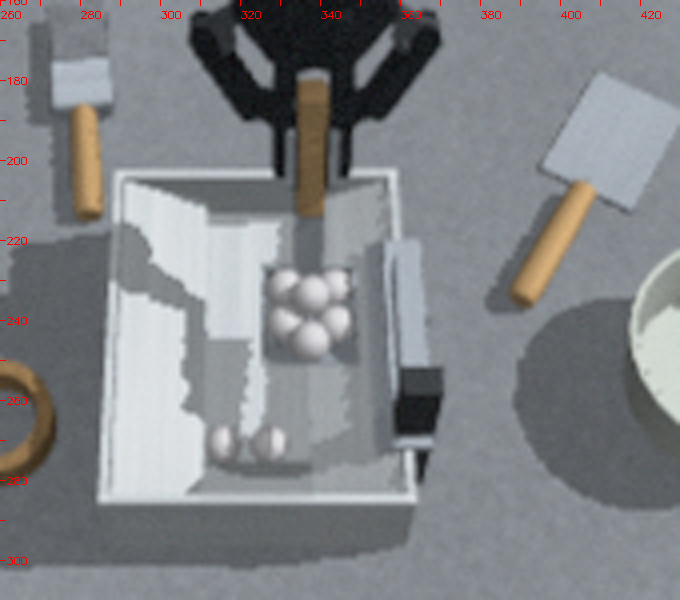

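Run:
```python
from plan import *
for X in(-.002,.0):
  for pi in (2,3):
    for y in (.06,.09,.12,.13):
      j=arm.ik(*map(list,tool(b2w([X,y,.0775]),BY,pi*D2,TH,SG))); print(X,pi,y,None if j is None else np.round(j,2))
```

```text
-0.002 2 0.06 [-0.04  0.4  -0.06  2.26 -0.11  0.09 -1.37]
-0.002 2 0.09 [-0.17  0.39  0.01  2.27 -0.14  0.08 -1.41]
-0.002 2 0.12 [-0.31  0.39  0.09  2.28 -0.17  0.08 -1.46]
-0.002 2 0.13 [-0.35  0.39  0.11  2.28 -0.18  0.08 -1.47]
-0.002 3 0.06 [-0.05  0.4  -0.05  2.25 -0.11  0.12 -1.37]
-0.002 3 0.09 [-0.18  0.39  0.02  2.26 -0.14  0.12 -1.42]
-0.002 3 0.12 [-0.31  0.39  0.1   2.26 -0.17  0.11 -1.46]
-0.002 3 0.13 [-0.36  0.39  0.12  2.26 -0.17  0.11 -1.47]
0.0 2 0.06 [-0.04  0.4  -0.06  2.26 -0.11  0.09 -1.37]
0.0 2 0.09 [-0.17  0.39  0.01  2.27 -0.14  0.08 -1.41]
0.0 2 0.12 [-0.31  0.39  0.09  2.27 -0.17  0.08 -1.46]
0.0 2 0.13 [-0.35  0.39  0.11  2.27 -0.18  0.08 -1.47]
0.0 3 0.06 [-0.05  0.4  -0.05  2.24 -0.11  0.13 -1.37]
0.0 3 0.09 [-0.18  0.39  0.02  2.25 -0.14  0.12 -1.42]
0.0 3 0.12 [-0.31  0.39  0.1   2.26 -0.17  0.12 -1.46]
0.0 3 0.13 [-0.36  0.4   0.12  2.26 -0.17  0.12 -1.47]
```

```bash
python3 - <<'E'
from plan import *
from station import snapshot
import cv2
X=-.001
for y in (.045,.06,.07,.078,.086):
    go(b2w([X,y,.0778]),BY,2*D2,.03); F=np.array(arm.read_ft_force())
    p,q=tool(b2w([X,y,.0778]),BY,2*D2,TH,SG); print(y,F.round(1),((np.array(arm.read_tool_pos())-p)*1e3).round(1))
    if np.linalg.norm(F)>20: print("stop");break
st()
cv2.imwrite("pics/w_st3.png",snapshot("wrist")); cv2.imwrite("pics/s_st3.png",snapshot("scene"))
E
python3 -c "
from crop import crop
crop('pics/w_st3.png',260,100,420,260,4,'cw_st3')
crop('pics/s_st3.png',310,190,400,290,6,'cs_st3')"
```

```text
0.045 [-0.5 -0.3 -2.5] [-0.1  0.  -0.1]
0.06 [ 0.2  1.3 -2.5] [0.  0.1 0. ]
0.07 [ 0.7 -0.  -2.5] [-0.   0.3  0. ]
0.078 [ 0.1 -0.6 -2.5] [-0.   0.4  0. ]
0.086 [ 0.6 -0.1 -1.4] [-0.   0.3  0. ]
t 29.66 tcp [0.4691 0.0532 0.2185] F [ 0.6 -0.1 -1.4] M [-0.14  0.62  0.02] op 0.175
```

View pics/cw_st3.png

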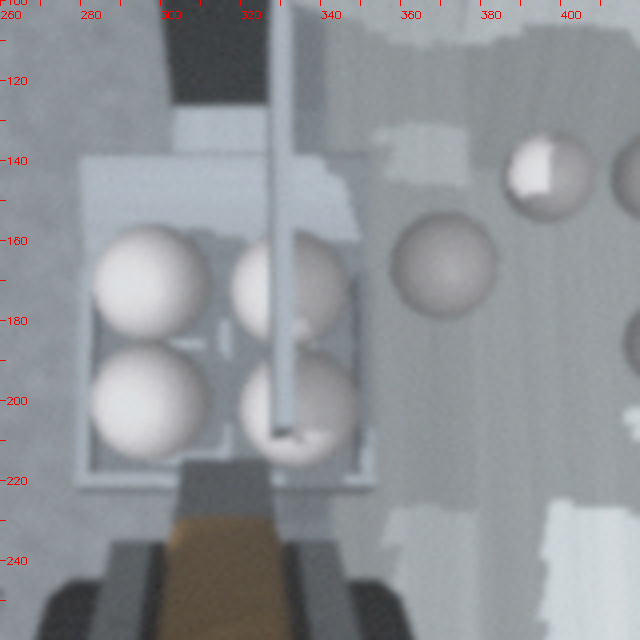

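View pics/cs_st3.png

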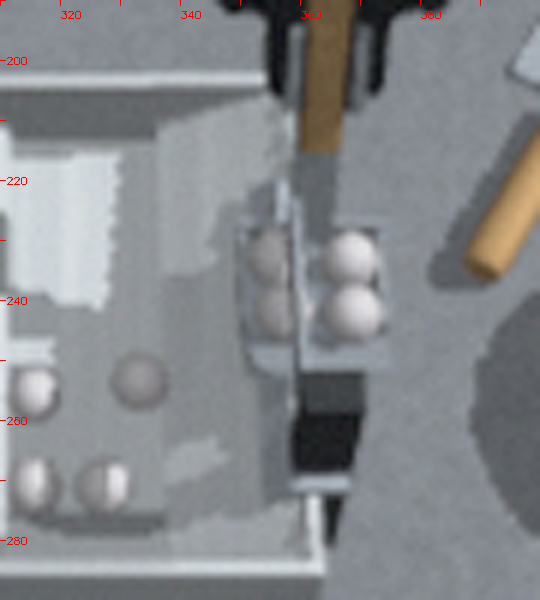

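Clean pass: no force, exactly four left under the blade and four in the bin. Out and over to the tub.

Run:
```python
from plan import *
from station import snapshot
import cv2
X=-.001
go(b2w([X,.125,.0785]),BY,2*D2,.05); arm.pause(.2); st()
go(b2w([X,.15,.11]),BY,4*D2,.08); st()
TUB=np.array([.509,.262,0])
for yw in (.2,.4,.6):
    for pi in (12,35,60,65):
        h=np.array([np.cos(yw),np.sin(yw),0]); o=at(LIP,TUB-.02*h+[0,0,.08],yw,pi*D2)
        j=arm.ik(*map(list,tool(o,yw,pi*D2,TH,SG))); print(yw,pi,None if j is None else np.round(j,2))
cv2.imwrite("pics/w_out.png",snapshot("wrist"))
```

```text
t 30.89 tcp [0.4622 0.0908 0.2191] F [ 0.2 -0.8 -2. ] M [-0.09  0.59  0.  ] op 0.177
t 31.57 tcp [0.462  0.1164 0.2527] F [-0.3 -0.5 -2.1] M [-0.13  0.57  0.01] op 0.176
0.2 12 [-0.87  0.42  0.33  2.16 -0.14  0.38 -1.83]
0.2 35 [-0.73  0.58  0.33  1.74 -0.26  1.04 -1.65]
0.2 60 [-0.57  0.86  0.25  1.27 -0.27  1.66 -1.65]
0.2 65 [-0.54  0.92  0.24  1.17 -0.28  1.78 -1.65]
0.4 12 [-0.68  0.4   0.17  2.17 -0.11  0.36 -1.61]
0.4 35 [-0.67  0.57  0.25  1.74 -0.17  1.03 -1.52]
0.4 60 [-0.6   0.86  0.24  1.25 -0.17  1.67 -1.52]
0.4 65 [-0.59  0.93  0.24  1.15 -0.18  1.79 -1.52]
0.6 12 [-0.48  0.4   0.    2.17 -0.08  0.36 -1.38]
0.6 35 [-0.61  0.56  0.16  1.74 -0.07  1.02 -1.4 ]
0.6 60 [-0.64  0.86  0.22  1.25 -0.08  1.65 -1.39]
0.6 65 [-0.64  0.93  0.23  1.15 -0.07  1.78 -1.39]
```

View pics/w_out.png

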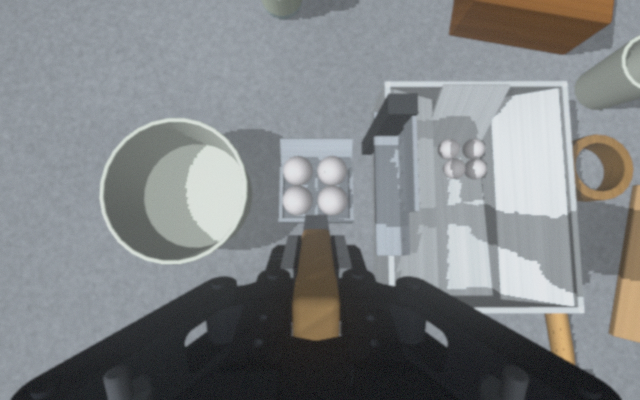

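Four in the pocket at (297–331,170–200) and four in the bin. Pouring.

Run:
```python
from plan import *
from station import snapshot
import cv2
TUB=np.array([.509,.262,0]); yw=.4; h=np.array([np.cos(yw),np.sin(yw),0])
def pg(z,pi,v): go(at(LIP,TUB-.018*h+[0,0,z],yw,pi*D2),yw,pi*D2,v)
pg(.11,10,.1); st()
pg(.085,20,.08)
for pi in (28,34,40,46,52,58,62): pg(.075,pi,.06)
arm.pause(.5); st()
cv2.imwrite("pics/w_pour.png",snapshot("wrist")); cv2.imwrite("pics/s_pour.png",snapshot("scene"))
```

```text
t 32.93 tcp [0.4094 0.219  0.2504] F [-0.2 -0.5 -2.2] M [-0.13  0.35 -0.  ] op 0.17
t 37.0 tcp [0.543  0.2764 0.2329] F [ 0.  -0.1 -1.5] M [ 0.32 -0.85  0.01] op 0.17
```

View pics/w_pour.png

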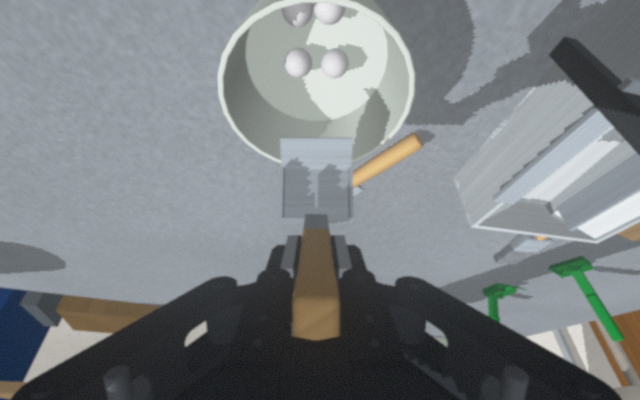

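View pics/s_pour.png

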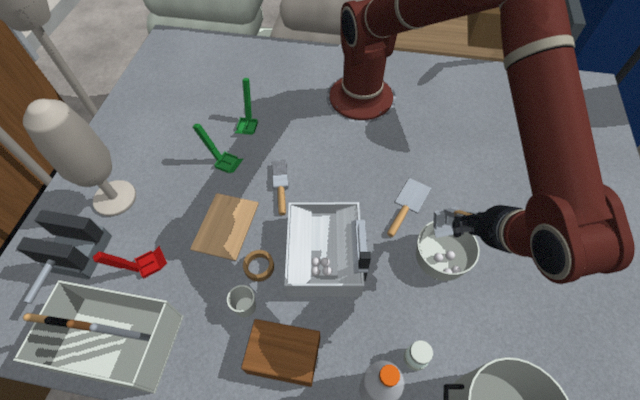

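All four are in the tub, at (298,62), (334,62), (297,13) and (328,10). Returning to the board, with a check of level reach there.

```bash
python3 - <<'E'
from plan import *
from station import snapshot
import cv2
TUB=np.array([.509,.262,0]); yw=.4; h=np.array([np.cos(yw),np.sin(yw),0])
go(at(LIP,TUB-.018*h+[0,0,.15],yw,55*D2),yw,55*D2,.15)
p,q=tool([.53,0.,.2],0,25*D2,TH,SG); arm.movep(list(p),list(q)); st()
p,q=tool([.55,-.268,.12],-.1,4*D2,TH,SG); arm.movep(list(p),list(q)); arm.pause(.2); st()
for yw in (0,-.1,-.3,-.45):
  for x in (.545,.555):
   for z in (.06,.012): 
    j=arm.ik(*map(list,tool([x,-.268,z],yw,0*D2,TH,SG))); print(yw,x,z,None if j is None else np.round(j,2))
cv2.imwrite("pics/w_ret.png",snapshot("wrist")); cv2.imwrite("pics/s_ret.png",snapshot("scene"))
E
python3 -c "
from crop import crop
crop('pics/w_ret.png',255,115,375,225,5,'ch_ret')
crop('pics/s_ret.png',180,140,290,270,4,'cs_ret')"
```

```text
t 38.83 tcp [0.5197 0.0024 0.3563] F [ 0.1  0.5 -1.1] M [ 0.07 -0.01  0.01] op 0.169
t 40.11 tcp [ 0.4853 -0.2596  0.2634] F [ 0.4  0.6 -1.8] M [0.04 0.49 0.03] op 0.178
0 0.545 0.06 [ 0.72  0.53 -0.21  2.1  -0.66  0.2  -0.38]
0 0.545 0.012 [ 0.81  0.63 -0.34  2.13 -0.71  0.05 -0.3 ]
0 0.555 0.06 [ 0.7   0.53 -0.19  2.08 -0.65  0.21 -0.4 ]
0 0.555 0.012 [ 0.78  0.64 -0.31  2.11 -0.71  0.06 -0.32]
-0.1 0.545 0.06 [ 0.67  0.51 -0.17  2.12 -0.67  0.15 -0.5 ]
-0.1 0.545 0.012 [ 1.05  0.73 -0.77  2.15  1.58  0.31 -2.67]
-0.1 0.555 0.06 [ 0.64  0.52 -0.15  2.1  -0.66  0.16 -0.52]
-0.1 0.555 0.012 [ 0.8   0.64 -0.39  2.13  1.46  0.05 -2.6 ]
-0.3 0.545 0.06 [ 0.5   0.5  -0.05  2.16 -0.65  0.08 -0.76]
-0.3 0.545 0.012 [ 0.61  0.6  -0.2   2.19  2.57  0.08  2.31]
-0.3 0.555 0.06 [ 0.47  0.51 -0.02  2.14 -0.65  0.09 -0.78]
-0.3 0.555 0.012 [ 0.6   0.61 -0.2   2.17  2.41  0.07  2.47]
-0.45 0.545 0.06 [ 0.34  0.5   0.1   2.17 -0.64  0.06 -0.98]
-0.45 0.545 0.012 [ 0.55  0.6  -0.2   2.2   2.13  0.15  2.56]
-0.45 0.555 0.06 [ 0.31  0.51  0.13  2.15 -0.63  0.08 -0.99]
-0.45 0.555 0.012 [ 0.41  0.6  -0.01  2.18  2.75  0.07  1.92]
```

View pics/ch_ret.png

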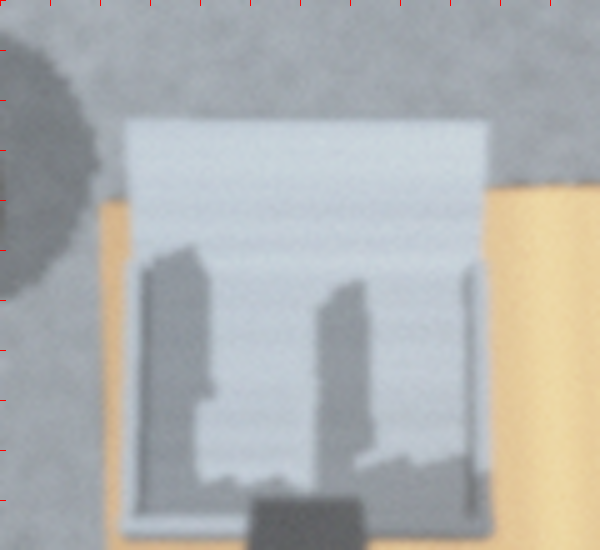

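View pics/cs_ret.png

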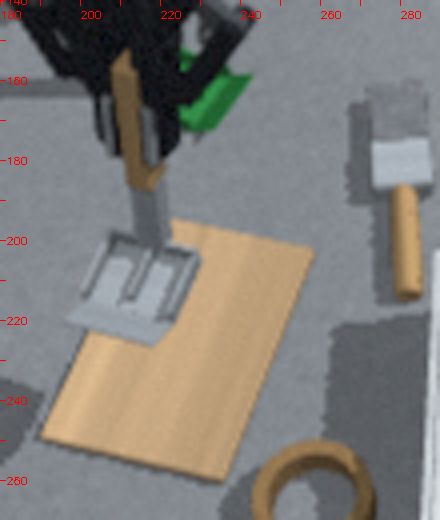

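```bash
python3 - <<'E'
from plan import *
from station import snapshot
import cv2
P=[.552,-.268]
go([*P,.05],0,2*D2,.12); go([*P,.014],0,1.5*D2,.06); arm.pause(.15); F0=np.mean([arm.read_ft_force() for _ in range(6)],0)
z=.0125
while z>.003:
    go([*P,z],0,1.5*D2,.03); arm.pause(.05); F=np.mean([np.array(arm.read_ft_force()) for _ in range(4)],0)-F0
    print(round(z*1e3,1),F.round(1))
    if F[2]>4: break
    z-=.0012
st()
cv2.imwrite("pics/w_pl.png",snapshot("wrist")); cv2.imwrite("pics/s_pl.png",snapshot("scene"))
E
python3 -c "
from crop import crop
crop('pics/s_pl.png',170,140,290,270,5,'cs_pl')"
```

```text
12.5 [ 0.2 -0.8  0.5]
11.3 [ 1.1 -0.4  0.4]
10.1 [ 0.2 -1.   0.1]
8.9 [ 0.1 -0.4 -0.3]
7.7 [-0.5  0.3  3.1]
6.5 [-4.8  0.  11. ]
t 43.67 tcp [ 0.4793 -0.2681  0.1477] F [-5.   0.4  9.5] M [0.26 0.43 0.14] op 0.176
```

View pics/cs_pl.png

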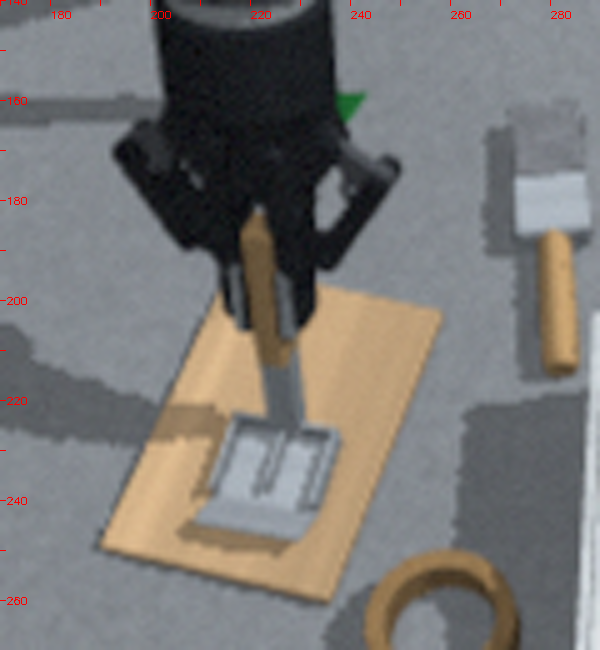

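View pics/w_pl.png

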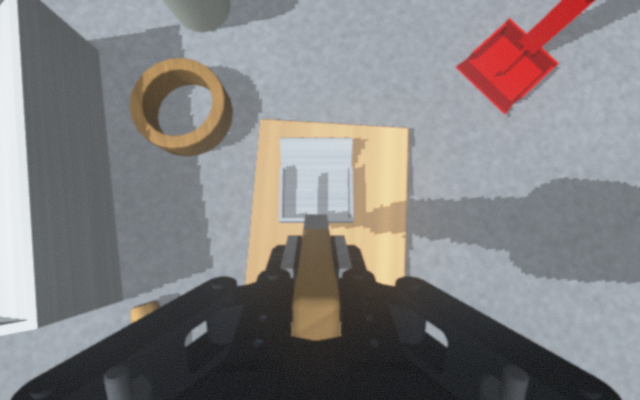

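Standing on the board with contact felt at the expected height. I'll relax the press, let go and retreat.

```bash
python3 - <<'E'
from plan import *
from station import snapshot
import cv2
go([.552,-.268,.0076],0,1.5*D2,.02); arm.pause(.1); st()
arm.move_gripper(.35); arm.move_gripper(.9); arm.pause(.2); st()
q=arm.read_eef_rot(); ax=Ro.from_quat(q).apply([1,0,0]); p=np.array(arm.read_tool_pos())
arm.line_to(list(p-.1*ax),.12)
arm.line_to(list(p-.1*ax+[.03,0,.08]),.2); arm.pause(.3); st()
cv2.imwrite("pics/w_end.png",snapshot("wrist")); cv2.imwrite("pics/s_end.png",snapshot("scene")); cv2.imwrite("pics/t_end.png",snapshot("top"))
E
python3 -c "
from crop import crop
crop('pics/s_end.png',180,160,500,300,2,'cs_end')"
```

```text
t 44.12 tcp [ 0.4794 -0.2681  0.1479] F [-2.7 -0.1  5.3] M [0.1  0.46 0.07] op 0.173
t 45.14 tcp [ 0.4795 -0.268   0.1476] F [ 0.6  0.8 -0.2] M [ 0.01  0.43 -0.01] op 0.902
t 47.0 tcp [ 0.4694 -0.268   0.3183] F [-0.2  0.1 -0.2] M [0.   0.42 0.04] op 0.897
```

View pics/w_end.png

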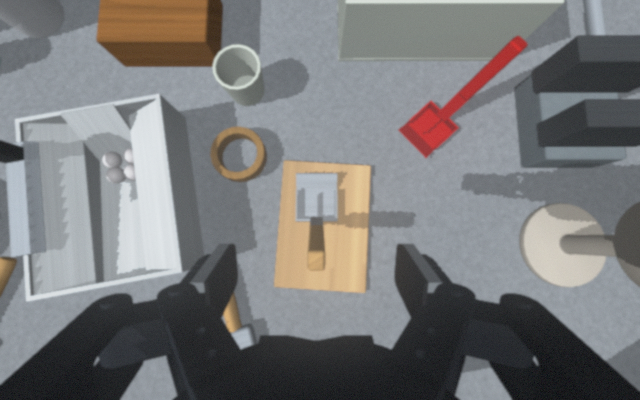

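View pics/cs_end.png

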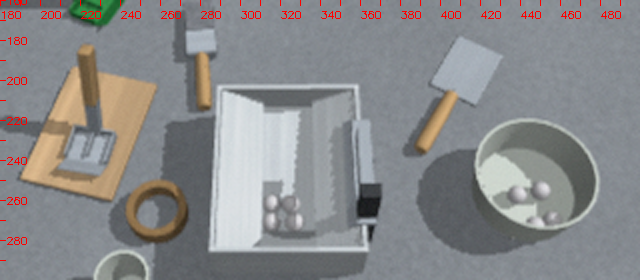

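View pics/t_end.png

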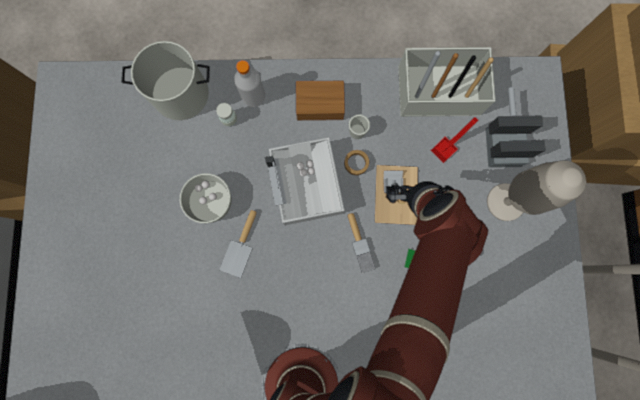

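Run:
```python
from station import arm,snapshot,ticket
import cv2,numpy as np
a=cv2.imread("pics/s_end.png").astype(int); arm.pause(.8); b=snapshot("scene").astype(int)
d=np.abs(a-b).max(2); print("tub",d[220:280,410:485].max(),"bin",d[200:290,280:370].max(),"board",d[175:265,185:265].max(), arm.read_time())
if max(d[220:280,410:485].max(),d[200:290,280:370].max(),d[175:265,185:265].max())<40: ticket.finish_job(); print("done")
```

```text
tub 9 bin 10 board 14 48.0
the job is handed in; nothing more can be done
done
```

I took the scoop from its board, dug a heap and struck it off under the blade. The four balls left went into the tub, and the scoop is standing on its board again. I handed the job in at about 48 s of the 72 s allowed.

- **Dig:** six balls were in the scoop at the lift: four in the layer and two surplus. The other two had dropped back into the bin.
- **Strike-off:** on the first slide the scoop met about 15 N of side force. The handle had turned about 4.7° mouth-down in the grip, so the underside was touching the sill edge. I backed off, corrected the tool angle and slid again with almost no force and about 2° of remaining pitch. Both surplus balls fell back into the bin.
- **Last checks:** the pictures show four balls in the tub, four in the bin and none on the table. The scoop stands upright and released, about 25 mm from the board's centre by the poses I commanded. Two pictures about a second apart showed nothing moving, and the other things were where they started.
- **Not measured:** I judged the scoop's final height and tilt only from the touch-down force and the pictures.
- **Disagreement between measurements:** heights from the cameras came out about 2 to 3 mm lower than the text gives. I used the text's heights, and the contact forces agreed with them.

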